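# Top up both lanes of the solder-bar magazine

## Robot

A 7-joint arm with a two-finger parallel gripper is mounted at the origin on a cart in front of the work surface, level with it; the furniture and walls round the work are solid. World frame = base frame: x ahead of the robot, y to its left, z up, the work surface at z = 0. Lengths are in m, angles in degrees, forces in N, time in s.
With the tool pointing down it reaches from about 0.425 to 0.875 m from the base axis. Payload 4.7 kg.
Tool frame: the origin (TCP) lies between the finger pads; the fingertips stand 25 mm ahead of it and the grasp point (between the pads) lies 6 mm ahead of it (env.tip_reach is the distance from the TCP to the fingertips, in m); z points along the fingers, y is the direction in which the jaws open and shut (so a half turn about z gives the same grasp; the last joint's range is limited). The gripper opens to 87 mm and grips with 3 to 60 N. Pads are 19 mm wide; open, the fingers measure 117 mm over their backs; the gripper's body (75 mm by 190 mm) begins 51 mm behind the grasp point.
Start: joints at [-67.775, 18.392, -4.016, 83.108, 1.295, 78.541, -3.26], TCP at [0.237, 0.605, 0.248] pointing down, gripper open.
Joint ranges: [-163.93, 163.93], [-17.29, 119.83], [-79.2, 71.16], [3.27, 140.29], [-89.18, 269.18], [5.43, 117.66], [-154.24, 154.24]. Speed limits (degrees/s): [147.25, 147.25, 180, 180, 180, 180, 180].

## Interface

Orientations are given as [roll, pitch, yaw] about the fixed x, y, z axes, in that order (R = Rz(yaw) Ry(pitch) Rx(roll)).
In Python, from cell import env, viewer, job gives the robot as it stands.
- The arm moves only by the tool move_arm, never from a script. Its argument "steps" is a list of rows, each a list of 7 numbers: the finger opening in cm, from 0 to 8.7, then the shift along the tool's x, y, z in cm, then the turn, a rotation vector about the tool's x, y, z in rad. In form: [[fingers, tx, ty, tz, wx, wy, wz], ...]. A call has 1 to 5 rows; each row shifts and turns the commanded pose from where the row before left it, along the tool's axes as they then stand; what a row does not reach is not made up. A row lasts 1/12 s, in which the tool goes at most 41.7 mm and 7.16 degrees, less where a joint would pass 70% of its speed; a pose out of reach is approached as far as the arm can. A call is refused whole if a number of a shift passes 4.17 or a number of a turn 0.125, either way. A call with a gripper value outside its range is refused whole. The fingers move at their own pace and stop on an object; "force" is the grip in N (left out, the last holds). Time passes only in rows, so rows that do not move let the fingers close. It gives the time, the measured TCP pose, the force and the opening at its end, in the units of the state.
- env.get_obs(): the state, without advancing time (a new reading comes with each control period).
- viewer.read_camera(name): name is "scene" or "top"; returns a dict with "img" (480x640x3 uint8, red, green, blue), "vfov" (degrees; the focal length in pixels is half the picture's height over the tangent of half this angle, whatever the lens; pixels are square), "cx", "cy" (the principal point, pixels), "k1" (the pictures are not rectified: a ray, as slopes to the right and down, at radius r is drawn at 1 + k1 r^2 times it, then the intrinsics apply), "extrinsics" (4x4, takes a point from world to camera coordinates). Camera axes: x right, y down, z forward; pixel columns grow to the right and rows downward; lengths in m; the calibration is good to about 2 mm. A picture is of the moment at which its call begins. There is no depth.
- job.sign_off(): hands the job in, once; it reports no verdict.
The state is a dict: "time_s": time; "qpos": joint angles; "joint_velocities": joint speeds; "effort": joint torques, N m; "tool_pos": TCP position; "tool_rot": TCP orientation; "force": force on the tool from outside, world axes, zero at the start; "wrist_torque": the same for the moment, N m; "grip_width": finger opening in m.
Only numpy, scipy, OpenCV 4.12 (cv2) and the standard library are available. Lean on these libraries where they do the work, as an engineer would, in place of code of your own. Each camera call takes 0.05 s, during which the arm holds its last target.

## Task

Each lane of the spring-loaded solder-bar magazine is one bar short: take the two loose bars and push one straight down into each lane, past the sprung catches at its two ends, until they snap shut over it and hold it down level. The two lanes are set at different heights, so go by feel: press only as far as the catches need and do not ram the stack onto its bottom stop. Leave the other things where they are.

Things in the scene. Friction and masses are not known exactly. Their poses are not given: they have to be found in the camera images.
- bar_1_mid (a point): Loose cast solder bar, bare grey metal, 12 mm wide, 100 mm long, 8 mm high, 35 to 70 g, lying flat on the table. The point is its centre, 4 mm above its underside; x across its width, y along its length, z up. Two more bars like it already sit in each lane of the magazine; those are not listed.
- bar_2_mid (a point): The other loose solder bar, the same as bar_1 and interchangeable with it.
- lane_near (a point): Foot of the lane nearer the robot: point on top of the magazine's base plate (z = 10 mm, plate 102x140 mm) under the lane's middle; y along the lane, x across, lanes 66 mm apart. The lane's cassette is levelled on studs: the undersides of its two catches stand 60 to 78 mm above this point, how high exactly is not measured and differs between the lanes.
- lane_far (a point): Foot of the farther lane, same axes. Each lane has open sides (fingers may straddle the bars over the middle 60 mm) and angle posts round the bar's ends, 1.5 mm clear all round, flared at the top, 26 mm above the catch undersides. First touch: the bar's underside meets the sloped catch noses 8 to 10 mm above their undersides.
- stand: The magazine, screwed down: each lane has a spring plate carrying its bars (5 N up, 7 N with a third bar), a hooked catch at each end (both together resist with 4 to 10 N) and flat catch undersides that hold the bars down. From the first firm push (3 N) a bar goes down 13 to 15 mm until the catches snap over it and the push drops for a moment; some 4 mm deeper the plate hits its stop hard. Origin under the base plate's middle.
- tweezers: Steel tweezers, 12x124x10 mm, lying by the crate wall; bystander, origin at its middle on the table.
- nippers: Small cutting nippers with green grips, 36x117x11 mm, bystander lying at the right end of the grey table; origin at its middle on the table.
- flux_tin: Round flux tin with a red lid, 59 mm across, 23 mm high, bystander standing behind the magazine; origin under its middle.
- glue_bottle: White squeeze bottle with a red nozzle, 44 mm across, 129 mm high, bystander standing behind the magazine to the left; origin under its middle.

How it is judged:
By the outcome, as a careful person would: the job done as asked, in the order asked, and still so for the second after the job is handed in, with the robot touching nothing.
It also fails if it takes over 72 s, if anything falls off the work surface, if the arm or the gripper's body presses on something with over 40 N, if the wrist force passes 120 N, or if a joint passes its speed limit or range.

## Working session

There is one attempt and no reset: what is moved stays moved. The work goes in short steps, Python scripts to look and compute and a tool call to move; the robot and the scene stay as the last step left them, time stands still between calls to the robot, and variables do not carry over. Pictures are saved under pics/ and viewed, and the job is handed in when it is done.

Besides the shell and the picture viewer there is one more tool, called after ">>>" as name(argument=value, ...) on one line, values as JSON. move_arm: Moves the arm, as the interface text tells. Its arguments: {"type":"object","properties":{"steps":{"type":"array"},"force":{"type":"number"}},"required":["steps"]}

```bash
ls; mkdir -p pics; python3 - <<'E'
from cell import env, viewer, job
import cv2
print(env.get_obs(), env.tip_reach)
for n in("scene","top"):
    d=viewer.read_camera(n); cv2.imwrite(f"pics/{n}0.png",d["img"][:,:,::-1]); print({k:v for k,v in d.items() if k!="img"})
E
```

```text
pics
{'time_s': 0.0, 'qpos': array([-67.77348155,  18.43993742,  -4.01437804,  83.17408524,
         1.29666134,  78.54207175,  -3.2583786 ]), 'joint_velocities': array([-0.04051624, -0.04359487,  0.02297046, -0.0997168 , -0.04988076,
        0.09259999, -0.05444619]), 'effort': array([-1.54850368e-04, -4.91295147e+01, -4.04037489e-01, -3.12519872e+01,
       -6.39300956e-02,  4.39324498e-02,  1.81159926e-04]), 'tool_pos': array([0.23724777, 0.6046108 , 0.24645854]), 'tool_rot': array([-1.79889237e+02,  7.76782872e-03,  1.58584079e+02]), 'force': array([ 1.27748428, -0.40010956, -0.49539649]), 'wrist_torque': array([0.03496716, 0.00153623, 0.02439927]), 'grip_width': 0.08705682561870294} 0.025
{'vfov': 56.501439492250235, 'cx': 318.4376617698516, 'cy': 238.38516392972056, 'k1': -0.1150993474113619, 'extrinsics': array([[ 0.70607933, -0.70811539, -0.0049578 , -0.50759663],
       [-0.47198108, -0.46538155, -0.74876824,  0.21500613],
       [ 0.52790705,  0.53102976, -0.66281336,  0.70047344],
       [ 0.        ,  0.        ,  0.        ,  1.        ]])}
{'vfov': 43.635648634231984, 'cx': 316.506132380374, 'cy': 255.39608689922844, 'k1': -0.1060455891716805, 'extrinsics': array([[ 0.01606352, -0.99965984,  0.02054661, -0.20871616],
       [-0.98159486, -0.01967758, -0.18995874,  0.54522383],
       [ 0.19029843, -0.01711704, -0.98157705,  1.24264805],
       [ 0.        ,  0.        ,  0.        ,  1.        ]])}
```

View pics/scene0.png

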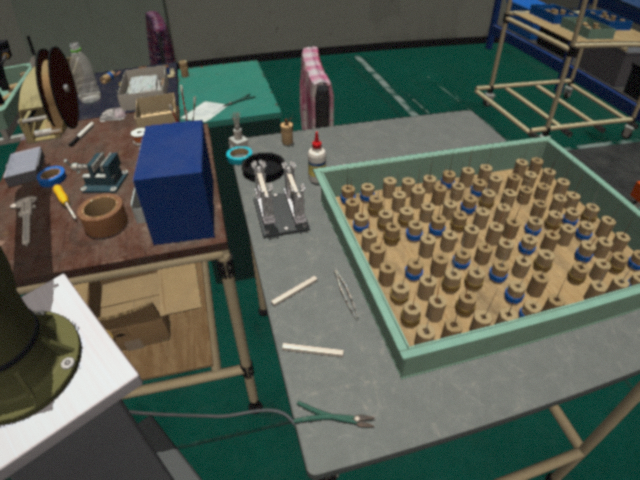

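View pics/top0.png

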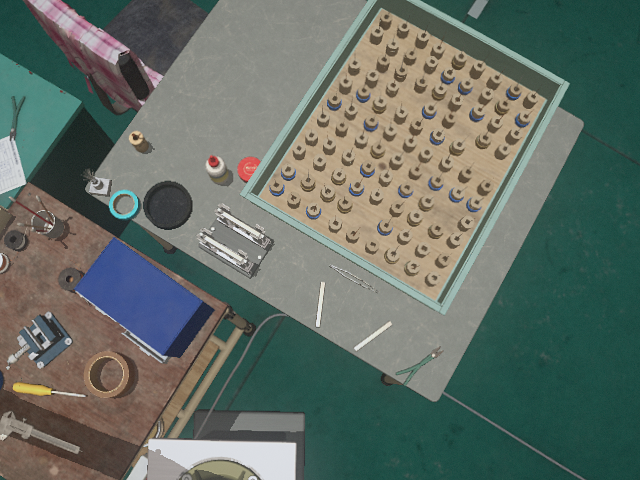

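The scene view shows the magazine at about (280,205), with loose bars at (295,290) and (313,350). In the top view the magazine is at (235,240) and the bars are at (320,304) and (373,335). I'll measure these next.

```bash
cat > h.py <<'E'
import numpy as np, cv2
from cell import env, viewer, job
class Cam:
    def __init__(s,n):
        d=viewer.read_camera(n); s.img=d["img"]; s.f=240/np.tan(np.radians(d["vfov"]/2)); s.c=np.array([d["cx"],d["cy"]]); s.k=d["k1"]; s.E=d["extrinsics"]
    def proj(s,P):
        p=s.E[:3,:3]@np.asarray(P,float)+s.E[:3,3]; u=p[:2]/p[2]; return s.c+s.f*u*(1+s.k*(u@u))
    def ray(s,px):
        d=(np.asarray(px,float)-s.c)/s.f; u=d.copy()
        for _ in range(20): u=d/(1+s.k*(u@u))
        R=s.E[:3,:3]; return -R.T@s.E[:3,3], R.T@np.array([u[0],u[1],1])
    def onz(s,px,z):
        o,r=s.ray(px); return o+r*(z-o[2])/r[2]
def tri(c1,p1,c2,p2):
    o1,r1=c1.ray(p1);o2,r2=c2.ray(p2); A=np.stack([r1,-r2],1); t=np.linalg.lstsq(A,o2-o1,rcond=None)[0]
    a=o1+r1*t[0];b=o2+r2*t[1]; return (a+b)/2, np.linalg.norm(a-b)
def crop(img,x,y,w,h,s,name):
    cv2.imwrite(name,cv2.resize(img[y:y+h,x:x+w,::-1],None,fx=s,fy=s,interpolation=cv2.INTER_CUBIC))
E
python3 - <<'E'
from h import *
S,T=Cam("scene"),Cam("top")
crop(T.img,180,180,120,110,6,"pics/tm.png"); crop(S.img,230,140,110,110,6,"pics/sm.png")
crop(T.img,290,250,170,140,4,"pics/tb.png")
for n,c,z in(("T",T,.008),("S",S,.008)):
    hsv=cv2.cvtColor(c.img,cv2.COLOR_RGB2HSV)
    b=(170,260,300,130) if n=="S" else (300,270,110,90)
    roi=(265,270,90,95) if n=="S" else (300,275,100,80)
    x,y,w,h=roi; g=c.img[y:y+h,x:x+w].astype(int).min(2); m=(g>165).astype(np.uint8)
    k,l,st,ce=cv2.connectedComponentsWithStats(m)
    for i in range(1,k):
        if st[i,4]<40: continue
        ys,xs=np.nonzero(l==i); r=cv2.minAreaRect(np.stack([xs+x,ys+y],1).astype(np.float32))
        bx=cv2.boxPoints(r); pts=np.array([c.onz(p,z) for p in bx]); cen=c.onz(np.array([xs.mean()+x,ys.mean()+y]),z)
        e=[pts[1]-pts[0],pts[2]-pts[1]]; L=max(e,key=np.linalg.norm)
        print(n,st[i,4],ce[i]+[x,y],cen.round(4),[round(float(np.linalg.norm(v)),4) for v in e],np.degrees(np.arctan2(L[1],L[0])).round(1))
E
```

```text
T 173 [319.84393064 304.19075145] [ 0.4483 -0.2088  0.008 ] [0.0991, 0.0083] -6.2
T 196 [372.32142857 335.82653061] [ 0.3805 -0.3251  0.008 ] [0.0997, 0.0096] -52.7
S 181 [292.92265193 289.71823204] [ 0.4457 -0.2061  0.008 ] [0.098, 0.0094] -6.1
S 272 [311.47058824 348.34191176] [ 0.3798 -0.3221  0.008 ] [0.0093, 0.0996] -53.5
```

View pics/tm.png

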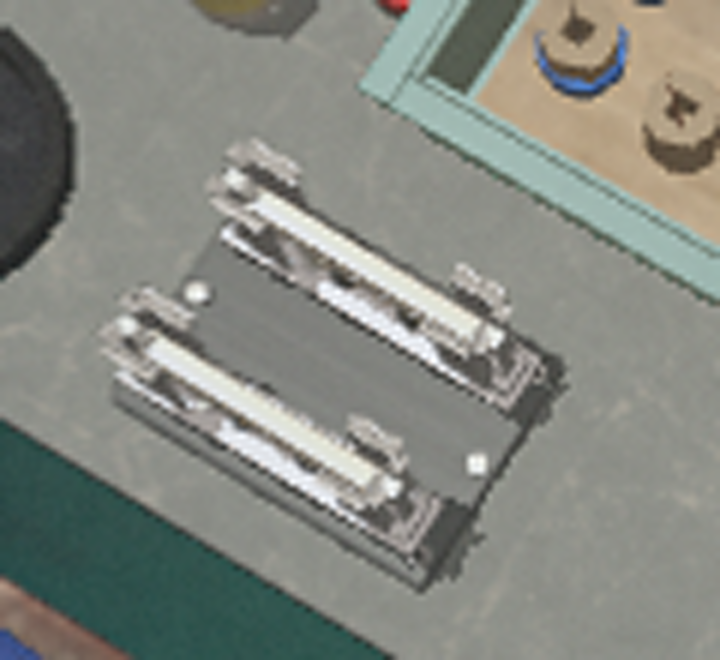

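View pics/sm.png

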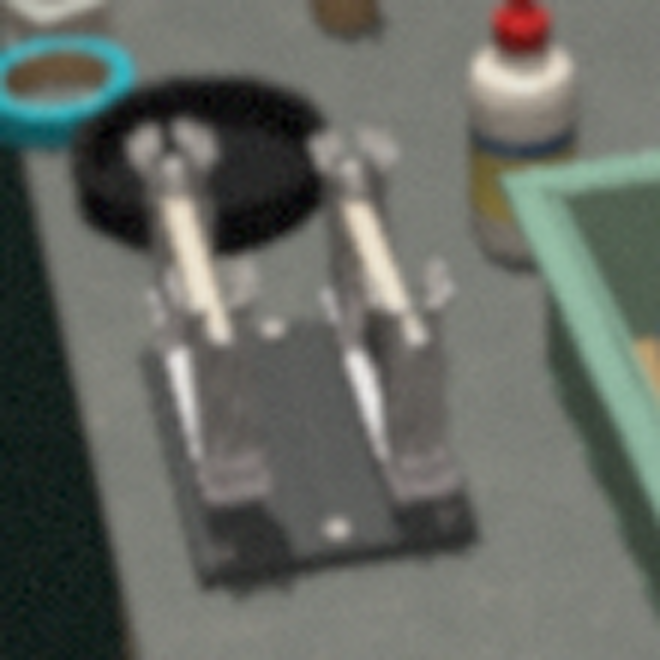

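View pics/tb.png

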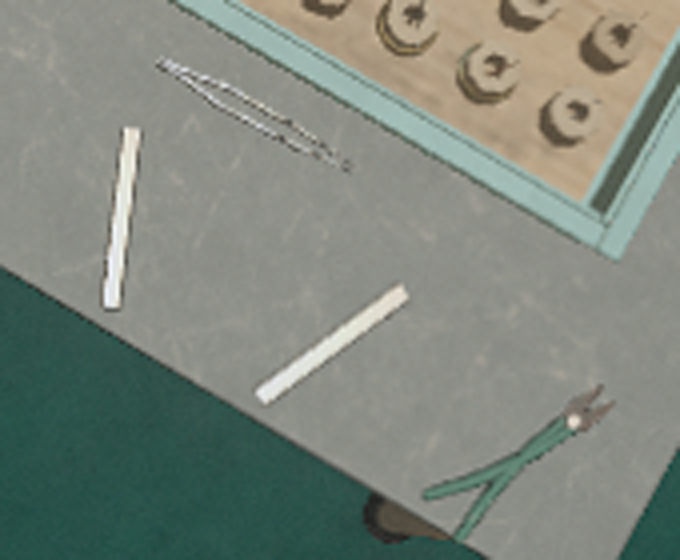

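The zooms show the plate screws at about (212.8,228.8) and (259.5,257.2) in the top view. The cream top bars sit in each lane between the posts. Next I'll triangulate the lane bars, screws, bottle and crate.

```bash
python3 - <<'E'
from h import *
S,T=Cam("scene"),Cam("top")
def blob(c,x,y,r=4,thr=150):
    x0,y0=int(x)-r,int(y)-r; g=c.img[y0:y0+2*r+1,x0:x0+2*r+1].astype(float).min(2); w=np.clip(g-thr,0,None)
    ys,xs=np.mgrid[y0:y0+2*r+1,x0:x0+2*r+1]; return np.array([(w*xs).sum(),(w*ys).sum()])/w.sum()
s=[blob(T,212.8,228.8),blob(T,259.5,257.2)]; q=[blob(S,275.3,194.5),blob(S,286.2,228)]
print(s,q)
for a,b in zip(s,q):
    P,e=tri(T,a,S,b); print("screw tri",P.round(4),round(e,4),"T@.011",T.onz(a,.011).round(4),"S@.011",S.onz(b,.011).round(4))
# cream mask
for n,c,(x,y,w,h) in(("T",T,(190,195,90,85)),("S",S,(245,160,65,45))):
    im=c.img[y:y+h,x:x+w].astype(int); m=((im[...,0]-im[...,2]>12)&(im.min(2)>150)).astype(np.uint8)
    k,l,st,ce=cv2.connectedComponentsWithStats(m)
    for i in range(1,k):
        if st[i,4]<12: continue
        ys,xs=np.nonzero(l==i); p=np.stack([xs+x,ys+y],1).astype(np.float32)
        vx,vy,x0,y0=cv2.fitLine(p,cv2.DIST_L2,0,.01,.01).ravel(); t=(p-[x0,y0])@[vx,vy]
        print(n,st[i,4],(np.array([x0,y0])).round(2),(np.array([x0,y0])+np.outer([t.min(),t.max()],[vx,vy])).round(2).tolist())
    o=np.zeros_like(c.img[y:y+h,x:x+w]); o[...]=c.img[y:y+h,x:x+w]; o[m>0]=[255,0,0]; cv2.imwrite(f"pics/m{n}.png",cv2.resize(o[...,::-1],None,fx=7,fy=7,interpolation=cv2.INTER_NEAREST))
E
```

```text
[array([211.49297573, 229.19795658]), array([259.02670623, 256.90059347])] [array([274.9375    , 194.14583333]), array([285.70769231, 227.64615385])]
screw tri [0.6125 0.0373 0.0148] 0.0014 T@.011 [0.6128 0.0383 0.011 ] S@.011 [0.6164 0.0411 0.011 ]
screw tri [ 0.5502 -0.0713  0.0151] 0.0009 T@.011 [ 0.5513 -0.0712  0.011 ] S@.011 [ 0.5529 -0.0673  0.011 ]
T 15 [253.93 230.13] [[249.6999969482422, 227.47999572753906], [258.1400146484375, 232.77000427246094]]
S 107 [262.21 184.32] [[258.4700012207031, 172.85000610351562], [266.1099853515625, 196.2899932861328]]
S 84 [292.43 182.77] [[288.69000244140625, 173.7100067138672], [295.989990234375, 191.4199981689453]]
```

```bash
python3 - <<'E'
from h import *
S,T=Cam("scene"),Cam("top")
print(T.img[230,225:240].tolist(), T.img[240,215:232].tolist())
L={}
for n,c,(x,y,w,h),th in(("T",T,(190,195,90,85),5),("S",S,(245,160,65,45),12)):
    im=c.img[y:y+h,x:x+w].astype(int); m=((im[...,0]-im[...,2]>th)&(im.min(2)>165)).astype(np.uint8)
    k,l,st,ce=cv2.connectedComponentsWithStats(m)
    for i in range(1,k):
        if st[i,4]<30: continue
        ys,xs=np.nonzero(l==i); p=np.stack([xs+x,ys+y],1).astype(np.float32)
        vx,vy,x0,y0=cv2.fitLine(p,cv2.DIST_L2,0,.01,.01).ravel(); t=(p-[x0,y0])@[vx,vy]
        e=np.array([x0,y0])+np.outer([t.min(),t.max()],[vx,vy]); L.setdefault(n,[]).append(e); print(n,st[i,4],e.round(2).tolist())
    o=c.img[y:y+h,x:x+w].copy(); o[m>0]=[255,0,0]; cv2.imwrite(f"pics/n{n}.png",cv2.resize(o[...,::-1],None,fx=7,fy=7,interpolation=cv2.INTER_NEAREST))
crop(T.img,190,195,90,85,8,"pics/tm2.png")
E
```

```text
[[127, 128, 124], [126, 128, 123], [129, 129, 124], [125, 127, 123], [128, 130, 126], [126, 127, 124], [127, 127, 124], [127, 127, 124], [77, 78, 75], [106, 102, 98], [222, 224, 228], [228, 231, 237], [227, 230, 235], [226, 229, 234], [227, 230, 236]] [[105, 104, 100], [103, 102, 98], [120, 120, 117], [130, 132, 126], [129, 131, 127], [130, 131, 128], [130, 133, 129], [128, 131, 126], [124, 125, 122], [127, 127, 124], [128, 129, 125], [129, 131, 125], [128, 129, 124], [126, 127, 124], [126, 127, 124], [129, 131, 126], [129, 130, 125]]
T 92 [[223.25, 211.60000610351562], [261.6400146484375, 235.99000549316406]]
T 84 [[209.8000030517578, 238.30999755859375], [241.86000061035156, 258.6499938964844]]
S 86 [[258.7799987792969, 173.74000549316406], [266.29998779296875, 196.22999572753906]]
S 73 [[288.7200012207031, 173.6999969482422], [296.010009765625, 191.41000366210938]]
```

View pics/nT.png

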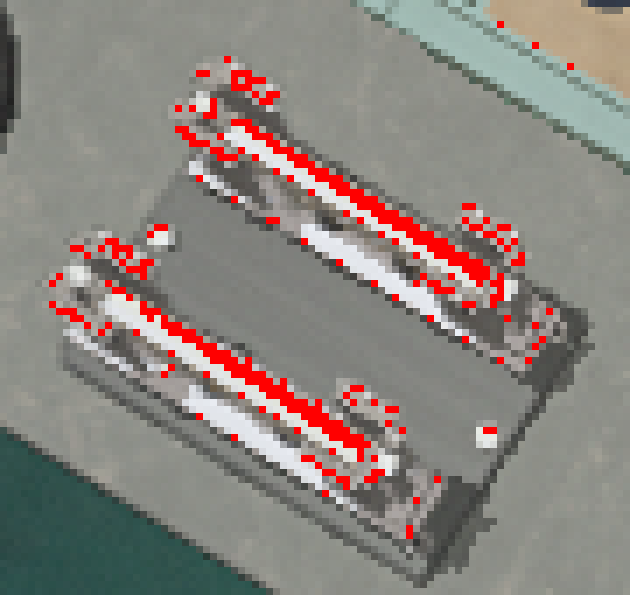

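View pics/nS.png

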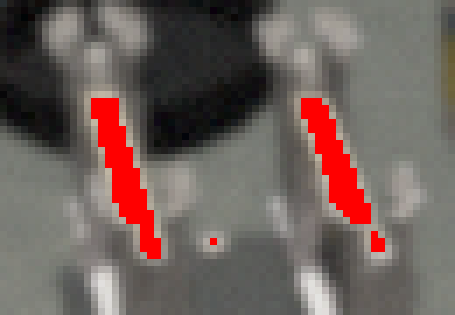

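View pics/tm2.png

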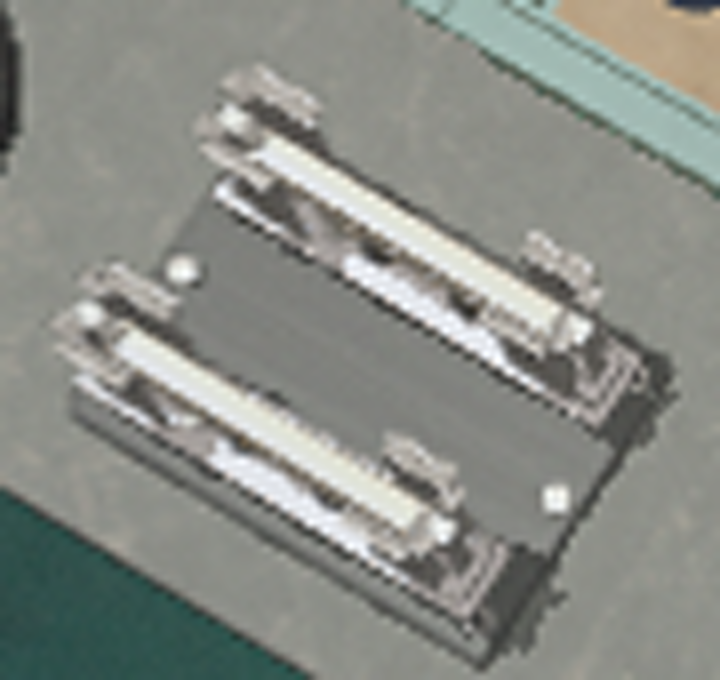

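```bash
python3 - <<'E'
from h import *
S,T=Cam("scene"),Cam("top")
print("cams",T.ray((320,240))[0],S.ray((320,240))[0])
z8=lambda p:np.array(p)/8+[190,195]-0.44
tl={"far":(z8((259,149)),z8((552,312))),"near":(z8((121,341)),z8((417,518)))}
sl={"near":([258.78,173.74],[266.3,196.23]),"far":([288.72,173.7],[296.0,191.4])}
a=np.radians(60.2); d=np.array([np.cos(a),np.sin(a)]); n=np.array([np.sin(a),-np.cos(a)]); C=np.array([.582,-.0165])
for k in tl:
    f=lambda c,ps,z:np.mean([n@(c.onz(p,z)[:2]-C) for p in ps])
    for z in(.05,.07,.09): print(k,z,"T",round(f(T,tl[k],z),4),"S",round(f(S,sl[k],z),4), "along T",[round(float(d@(T.onz(p,z)[:2]-C)),4) for p in tl[k]],"S",[round(float(d@(S.onz(p,z)[:2]-C)),4) for p in sl[k]])
    print([np.degrees(np.arctan2(*(c.onz(l[0],.075)-c.onz(l[1],.075))[[1,0]])).round(1) for c,l in((T,tl[k]),(S,sl[k]))])
print("crate corner",tri(T,(240,194.7),S,(314.2,170)))
print("bottle tip",tri(T,(211,159),S,(318,134)))
for p in [(199,247),(250,278),(273,241)]: print("plate corner",T.onz(p,.01).round(4))
E
```

```text
cams [ 0.30206766 -0.17664601  1.32761325] [ 0.09009745 -0.63134934  0.62275635]
far 0.05 T 0.0382 S 0.0399 along T [0.0526, -0.0409] S [0.0841, 0.0106]
far 0.07 T 0.035 S 0.0343 along T [0.0474, -0.0446] S [0.054, -0.0169]
far 0.09 T 0.0318 S 0.0287 along T [0.0422, -0.0483] S [0.0239, -0.0444]
[np.float64(61.7), np.float64(60.4)]
near 0.05 T -0.0281 S -0.0268 along T [0.0558, -0.0397] S [0.1033, 0.0108]
near 0.07 T -0.0302 S -0.0301 along T [0.0506, -0.0434] S [0.0725, -0.0168]
near 0.09 T -0.0323 S -0.0334 along T [0.0454, -0.0472] S [0.0418, -0.0443]
[np.float64(60.2), np.float64(60.9)]
crate corner (array([ 0.67372697, -0.03156619,  0.08366239]), np.float64(0.00121234942451224))
bottle tip (array([0.74128572, 0.02716432, 0.12386574]), np.float64(0.006180854419662898))
plate corner [0.5714 0.0645 0.01  ]
plate corner [ 0.5034 -0.0527  0.01  ]
plate corner [ 0.5885 -0.1013  0.01  ]
```

```bash
python3 - <<'E'
from h import *
S,T=Cam("scene"),Cam("top")
A=T.onz((443.75,314.5),.084)[:2];B=T.onz((335,250),.084)[:2]; print(A,B,T.onz((240,194.7),.084))
u=(B-A)/np.linalg.norm(B-A); nn=np.array([-u[1],u[0]]); 
for nm,c,yaw in(("b1",(.447,-.2075),-6),("b2",(.380,-.3235),127),("b1",(.447,-.2075),-25)):
    t=np.radians(yaw); X=np.array([np.cos(t),np.sin(t)]);Y=np.array([X[1],-X[0]])
    print(nm,[ (round(float(nn@(np.array(c)+sx*.0375*X+sy*.095*Y-A)),3),round(float(u@(np.array(c)+sx*.0375*X+sy*.095*Y-A)),3)) for sx in(1,-1) for sy in(1,-1)], nn@(np.array(c)-A))
E
```

```text
[ 0.42240765 -0.46693887] [ 0.55559549 -0.23732791] [ 0.6731276  -0.03124629  0.084     ]
b1 [(0.036, 0.165), (0.113, 0.339), (0.104, 0.135), (0.182, 0.308)] 0.10890242861250089
b2 [(0.106, 0.205), (0.18, 0.03), (0.037, 0.176), (0.111, 0.001)] 0.10865433027979993
b1 [(0.063, 0.145), (0.08, 0.335), (0.138, 0.139), (0.155, 0.328)] 0.10890242861250089
```

```bash
cat > plan.py <<'E'
import numpy as np, sys
def plan(p, wps, g, dec=1, rdec=2):
    """p=[x,y,z,yaw deg]; wps list of (x,y,z,yaw,nrows); prints calls of 5 rows"""
    p=np.array(p,float); rows=[]
    for *t,n in wps:
        t=np.array(t,float)
        for i in range(n):
            d=(t-p)/(n-i); c,s=np.cos(np.radians(p[3])),np.sin(np.radians(p[3]))
            sh=np.round(np.array([c*d[0]+s*d[1], s*d[0]-c*d[1], -d[2]])*100,dec); w=round(-np.radians(d[3]),rdec)
            if abs(sh).max()>4.17 or np.linalg.norm(sh)>4.17 or abs(w)>.125: print("LIMIT",sh,w)
            rows.append([g,*[float(v)+0. for v in sh],0,0,w])
            v=sh/100; p[:3]+=[c*v[0]+s*v[1], s*v[0]-c*v[1], -v[2]]; p[3]-=np.degrees(w)
    for i in range(0,len(rows),5): print(str(rows[i:i+5]).replace(" ",""))
    print("end",p.round(4).tolist())
E
python3 - <<'E'
from plan import *
plan([.2373,.6048,.248,158.58],[(.45,.42,.25,145,8),(.55,.10,.25,135,9),(.50,-.20,.20,127,9),(.380,-.3235,.08,127,6)],4)
E
```

```text
[[4,-3.3,-1.2,0.0,0,0,np.float64(0.03)],[4,-3.4,-1.1,0.0,0,0,np.float64(0.03)],[4,-3.4,-1.0,0.0,0,0,np.float64(0.03)],[4,-3.4,-0.9,0.0,0,0,np.float64(0.03)],[4,-3.4,-0.8,-0.1,0,0,np.float64(0.03)]]
[[4,-3.5,-0.6,0.0,0,0,np.float64(0.03)],[4,-3.5,-0.5,-0.1,0,0,np.float64(0.03)],[4,-3.4,-0.5,0.0,0,0,np.float64(0.03)],[4,-3.0,-2.3,0.0,0,0,np.float64(0.02)],[4,-3.0,-2.2,0.0,0,0,np.float64(0.02)]]
[[4,-3.0,-2.1,0.0,0,0,np.float64(0.02)],[4,-3.1,-2.1,0.0,0,0,np.float64(0.02)],[4,-3.1,-2.0,0.0,0,0,np.float64(0.02)],[4,-3.2,-2.0,0.0,0,0,np.float64(0.02)],[4,-3.2,-1.9,0.0,0,0,np.float64(0.02)]]
[[4,-3.2,-1.8,0.0,0,0,np.float64(0.02)],[4,-3.3,-1.8,0.0,0,0,np.float64(0.01)],[4,-2.0,-2.7,0.6,0,0,np.float64(0.02)],[4,-2.0,-2.7,0.5,0,0,np.float64(0.02)],[4,-2.1,-2.7,0.6,0,0,np.float64(0.01)]]
[[4,-2.1,-2.7,0.5,0,0,np.float64(0.02)],[4,-2.1,-2.6,0.6,0,0,np.float64(0.01)],[4,-2.2,-2.6,0.5,0,0,np.float64(0.02)],[4,-2.2,-2.5,0.6,0,0,np.float64(0.01)],[4,-2.3,-2.5,0.5,0,0,np.float64(0.02)]]
[[4,-2.3,-2.5,0.6,0,0,np.float64(0.01)],[4,-0.4,-2.8,2.0,0,0,np.float64(0.0)],[4,-0.4,-2.8,2.0,0,0,np.float64(0.0)],[4,-0.4,-2.9,2.0,0,0,np.float64(0.0)],[4,-0.5,-2.8,2.0,0,0,np.float64(0.0)]]
[[4,-0.4,-2.9,2.0,0,0,np.float64(0.0)],[4,-0.5,-2.8,2.0,0,0,np.float64(0.0)]]
end [0.3802, -0.3235, 0.08, 127.0673]
```

>>> move_arm(steps=[[4,-3.3,-1.2,0,0,0,0.03],[4,-3.4,-1.1,0,0,0,0.03],[4,-3.4,-1.0,0,0,0,0.03],[4,-3.4,-0.9,0,0,0,0.03],[4,-3.4,-0.8,-0.1,0,0,0.03]], force=30)

```text
time_s: 1.02
tool_pos: [0.3709, 0.4873, 0.2486]
tool_rot: [180.0, 0.0, 149.9]
force: [0.6, 0.9, 0.5]
grip_width: 0.0617
```

>>> move_arm(steps=[[4,-3.5,-0.6,0,0,0,0.03],[4,-3.5,-0.5,-0.1,0,0,0.03],[4,-3.4,-0.5,0,0,0,0.03],[4,-3.0,-2.3,0,0,0,0.02],[4,-3.0,-2.2,0,0,0,0.02]])

```text
time_s: 1.43
tool_pos: [0.4734, 0.3473, 0.2494]
tool_rot: [180.0, 0.0, 142.5]
force: [0.6, -0.1, -0.1]
grip_width: 0.0408
```

>>> move_arm(steps=[[4,-3.0,-2.1,0,0,0,0.02],[4,-3.1,-2.1,0,0,0,0.02],[4,-3.1,-2.0,0,0,0,0.02],[4,-3.2,-2.0,0,0,0,0.02],[4,-3.2,-1.9,0,0,0,0.02]])

```text
time_s: 1.85
tool_pos: [0.5279, 0.1695, 0.2499]
tool_rot: [180.0, 0.0, 136.8]
force: [-0.2, 0.4, -0.1]
grip_width: 0.0396
```

>>> move_arm(steps=[[4,-3.2,-1.8,0,0,0,0.02],[4,-3.3,-1.8,0,0,0,0.01],[4,-2.0,-2.7,0.6,0,0,0.02],[4,-2.0,-2.7,0.5,0,0,0.02],[4,-2.1,-2.7,0.6,0,0,0.01]])

```text
time_s: 2.27
tool_pos: [0.5336, -0.0014, 0.2327]
tool_rot: [180.0, 0.0, 132.2]
force: [0.7, 0.3, -0.2]
grip_width: 0.04
```

>>> move_arm(steps=[[4,-2.1,-2.7,0.5,0,0,0.02],[4,-2.1,-2.6,0.6,0,0,0.01],[4,-2.2,-2.6,0.5,0,0,0.02],[4,-2.2,-2.5,0.6,0,0,0.01],[4,-2.3,-2.5,0.5,0,0,0.02]])

```text
time_s: 2.68
tool_pos: [0.5056, -0.1678, 0.2056]
tool_rot: [179.9, 0.0, 127.6]
force: [0.0, 0.4, 0.1]
grip_width: 0.0399
```

>>> move_arm(steps=[[4,-2.3,-2.5,0.6,0,0,0.01],[4,-0.4,-2.8,2,0,0,0],[4,-0.4,-2.8,2,0,0,0],[4,-0.4,-2.9,2,0,0,0],[4,-0.5,-2.8,2,0,0,0]])

```text
time_s: 3.1
tool_pos: [0.4194, -0.2825, 0.119]
tool_rot: [179.9, 0.0, 127.1]
force: [0.5, -0.5, -0.2]
grip_width: 0.04
```

>>> move_arm(steps=[[4,-0.4,-2.9,2,0,0,0],[4,-0.5,-2.8,2,0,0,0],[4,0,0,0,0,0,0],[4,0,0,0,0,0,0]])

```text
time_s: 3.43
tool_pos: [0.3784, -0.324, 0.0788]
tool_rot: [-179.9, -0.1, 126.8]
force: [0.4, 0.2, 0.2]
grip_width: 0.0401
```

```bash
python3 - <<'E'
from h import *
S,T=Cam("scene"),Cam("top")
print({k:np.round(v,4).tolist() for k,v in env.get_obs().items() if k in("tool_pos","tool_rot","qpos")})
a=np.concatenate([cv2.resize(T.img[260:380,310:430],None,fx=3.3,fy=3.3),cv2.resize(S.img[270:390,250:370],None,fx=3.3,fy=3.3)],1)
cv2.imwrite("pics/g1.png",a[:,:,::-1])
E
```

```text
{'qpos': [-0.4436, 10.5786, 41.0069, 116.2492, -8.4164, 55.9551, 81.9084], 'tool_pos': [0.3815, -0.3229, 0.0801], 'tool_rot': [179.9402, 0.0495, 127.1031]}
```

View pics/g1.png

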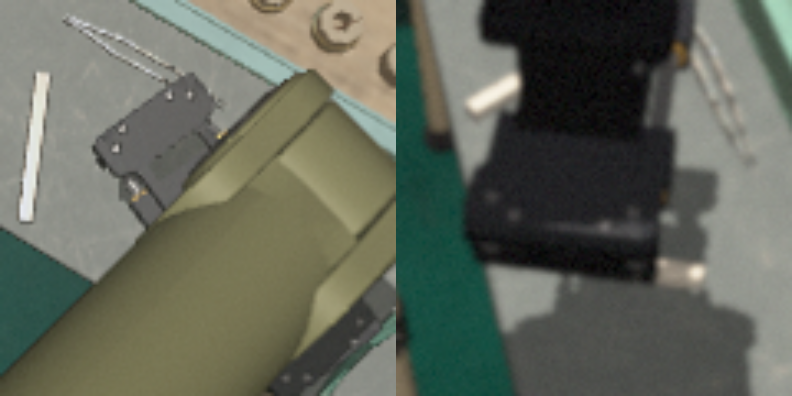

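The gripper straddles the second bar, with its ends showing at (493,93) and (685,270) in the right panel. I'll descend and grasp.

>>> move_arm(steps=[[4,0,0,2,0,0,0],[4,0,0,1.8,0,0,0],[4,0,0,1.0,0,0,0],[4,0,0,0.5,0,0,0],[4,0,0,0,0,0,0]])

```text
time_s: 3.95
tool_pos: [0.3812, -0.3225, 0.0264]
tool_rot: [-180.0, -0.0, 127.2]
force: [0.1, -1.2, 0.0]
grip_width: 0.0398
```

>>> move_arm(steps=[[0.8,0,0,0,0,0,0],[0.8,0,0,0,0,0,0],[0.8,0,0,0,0,0,0],[0.8,0,0,0,0,0,0],[0.8,0,0,0,0,0,0]], force=30)

```text
time_s: 4.37
tool_pos: [0.3806, -0.3233, 0.0269]
tool_rot: [180.0, 0.0, 127.1]
force: [0.7, -0.4, -0.7]
grip_width: 0.0142
```

>>> move_arm(steps=[[0.8,0,0,0,0,0,0],[0.8,0,0,0,0,0,0],[0.8,0,0,-0.5,0,0,0]], force=50)

```text
time_s: 4.62
tool_pos: [0.3798, -0.3227, 0.031]
tool_rot: [-180.0, -0.1, 127.1]
force: [-1.7, 0.0, -1.6]
grip_width: 0.0109
```

```bash
python3 - <<'E'
from plan import *
plan([.3802,-.3235,.032,127.07],[(.40,-.29,.10,120,3),(.5534,0.,.165,60.2,10)],0.8)
E
```

```text
[[0.8,0.5,1.2,-2.3,0,0,np.float64(0.04)],[0.8,0.5,1.2,-2.3,0,0,np.float64(0.04)],[0.8,0.6,1.1,-2.2,0,0,np.float64(0.04)],[0.8,1.7,2.8,-0.6,0,0,np.float64(0.1)],[0.8,2.0,2.6,-0.7,0,0,np.float64(0.11)]]
[[0.8,2.3,2.4,-0.6,0,0,np.float64(0.1)],[0.8,2.5,2.1,-0.7,0,0,np.float64(0.11)],[0.8,2.7,1.8,-0.6,0,0,np.float64(0.1)],[0.8,2.9,1.6,-0.7,0,0,np.float64(0.11)],[0.8,3.1,1.2,-0.6,0,0,np.float64(0.1)]]
[[0.8,3.1,0.9,-0.7,0,0,np.float64(0.11)],[0.8,3.2,0.6,-0.6,0,0,np.float64(0.1)],[0.8,3.3,0.2,-0.7,0,0,np.float64(0.11)]]
end [0.5533, -0.0003, 0.165, 60.0339]
```

>>> move_arm(steps=[[0.8,0.5,1.2,-3.5,0,0,0.04],[0.8,0.5,1.2,-3.5,0,0,0.04],[0.8,0.6,1.1,-3.5,0,0,0.04],[0.8,1.7,2.8,-1.0,0,0,0.1],[0.8,2.0,2.6,-1.0,0,0,0.11]])

```text
time_s: 5.03
tool_pos: [0.4315, -0.2338, 0.1589]
tool_rot: [179.8, 0.1, 107.9]
force: [1.5, 0.1, -0.9]
grip_width: 0.0108
```

>>> move_arm(steps=[[0.8,2.3,2.4,-0.5,0,0,0.1],[0.8,2.5,2.1,-0.3,0,0,0.11],[0.8,2.7,1.8,0,0,0,0.1],[0.8,2.9,1.6,0,0,0,0.11],[0.8,3.1,1.2,0,0,0,0.1]])

```text
time_s: 5.45
tool_pos: [0.5071, -0.0859, 0.1646]
tool_rot: [180.0, -0.0, 78.3]
force: [-0.3, 0.3, -0.6]
grip_width: 0.0108
```

>>> move_arm(steps=[[0.8,3.1,0.9,0,0,0,0.11],[0.8,3.2,0.6,0,0,0,0.1],[0.8,3.3,0.2,0,0,0,0.11],[0.8,0,0,0,0,0,0],[0.8,0,0,0,0,0,0]])

```text
time_s: 5.87
tool_pos: [0.5523, 0.0019, 0.1639]
tool_rot: [-180.0, 0.0, 60.5]
force: [-1.0, -1.1, -0.9]
grip_width: 0.0108
```

```bash
python3 - <<'E'
from h import *
S,T=Cam("scene"),Cam("top")
print({k:np.round(v,4).tolist() for k,v in env.get_obs().items() if k in("tool_pos","tool_rot","qpos","grip_width","force")})
crop(T.img,180,180,120,110,6,"pics/h_t.png"); crop(S.img,230,110,120,110,6,"pics/h_s.png")
E
```

```text
{'qpos': [-28.8195, 10.3052, 29.1139, 104.3605, -5.3822, 66.7446, -27.708], 'tool_pos': [0.5516, -0.0014, 0.1641], 'tool_rot': [-179.9908, 0.0624, 60.2583], 'force': [-0.3893, -0.8164, -1.3332], 'grip_width': 0.0108}
```

View pics/h_t.png

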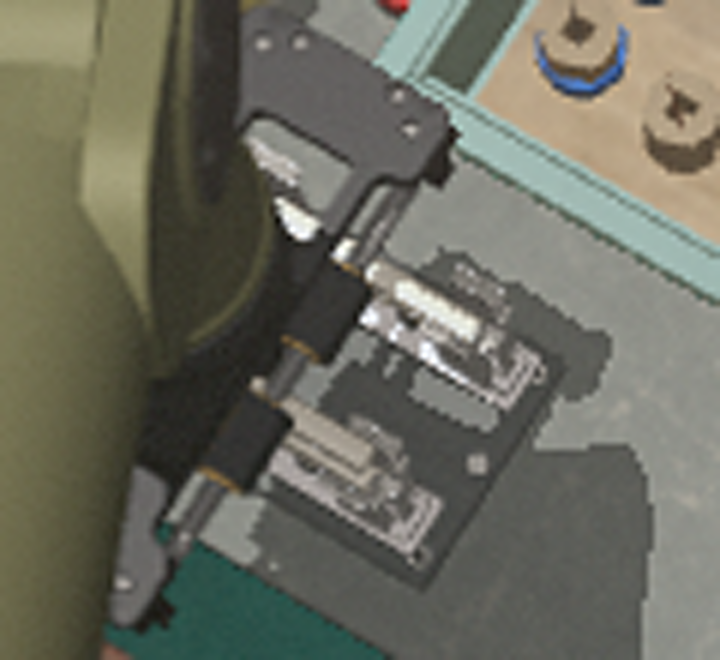

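View pics/h_s.png

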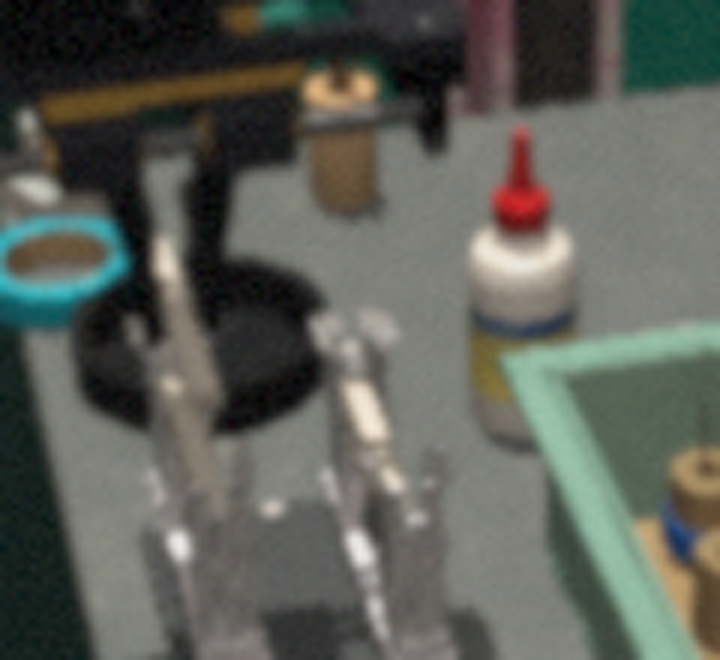

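```bash
cat > ov.py <<'E'
from h import *
def ov(tag,P,yaw,bars,ct=(180,180),cs=(230,110),s=6):
    S,T=Cam("scene"),Cam("top")
    for nm,c,(x,y) in(("t",T,ct),("s",S,cs)):
        im=cv2.resize(c.img[y:y+110,x:x+120,::-1],None,fx=s,fy=s,interpolation=cv2.INTER_CUBIC)
        for (cx,cy,zt,col) in bars:
            t=np.radians(yaw); d=np.array([np.cos(t),np.sin(t)]); n=np.array([d[1],-d[0]])
            for z,w in((zt,1),(zt-.008,1)):
                pts=[c.proj([*(np.array([cx,cy])+a*.05*d+b*.006*n),z]) for a,b in((1,1),(1,-1),(-1,-1),(-1,1))]
                print(nm,zt,z,np.round(pts,1).tolist())
                pts=((np.array(pts)-[x,y]+.5)*s).astype(np.int32); cv2.polylines(im,[pts],True,col,1)
        cv2.imwrite(f"pics/{tag}_{nm}.png",im)
E
python3 - <<'E'
from ov import *
ov("o1",0,60.1,[(.5533,-.0003,.1455,(0,0,255)),(.5534,0,.08,(255,0,0)),(.6106,-.033,.08,(255,0,0))])
E
```

```text
t 0.1455 0.1455 [[199.9, 227.8], [196.7, 232.8], [238.4, 257.8], [241.6, 252.8]]
t 0.1455 0.13749999999999998 [[200.6, 228.7], [197.4, 233.7], [238.8, 258.5], [242.0, 253.5]]
t 0.08 0.08 [[205.0, 235.0], [201.9, 239.7], [241.6, 263.5], [244.6, 258.7]]
t 0.08 0.07200000000000001 [[205.6, 235.8], [202.5, 240.5], [241.9, 264.2], [244.9, 259.4]]
t 0.08 0.08 [[221.7, 209.4], [218.6, 214.0], [258.1, 237.4], [261.1, 232.7]]
t 0.08 0.07200000000000001 [[222.1, 210.3], [219.2, 214.9], [258.4, 238.2], [261.3, 233.6]]
s 0.1455 0.1455 [[259.1, 149.0], [253.5, 149.9], [261.4, 175.2], [267.5, 174.3]]
s 0.1455 0.13749999999999998 [[259.5, 152.3], [253.9, 153.2], [261.7, 178.7], [267.8, 177.7]]
s 0.08 0.08 [[261.7, 175.1], [256.3, 175.9], [264.1, 202.3], [270.0, 201.3]]
s 0.08 0.07200000000000001 [[262.0, 178.1], [256.7, 178.9], [264.5, 205.4], [270.3, 204.5]]
s 0.08 0.08 [[291.1, 170.6], [285.8, 171.4], [295.9, 197.1], [301.6, 196.1]]
s 0.08 0.07200000000000001 [[291.2, 173.6], [286.0, 174.4], [296.1, 200.2], [301.7, 199.3]]
```

View pics/o1_t.png

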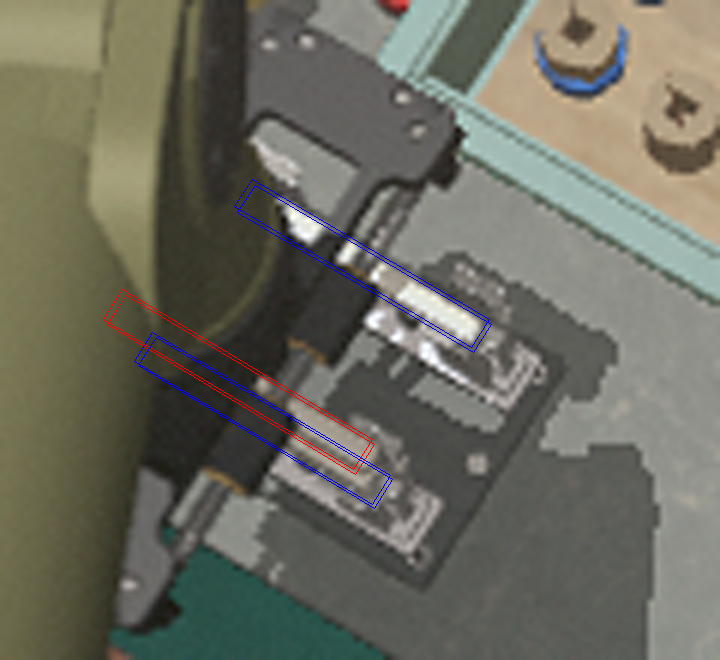

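View pics/o1_s.png

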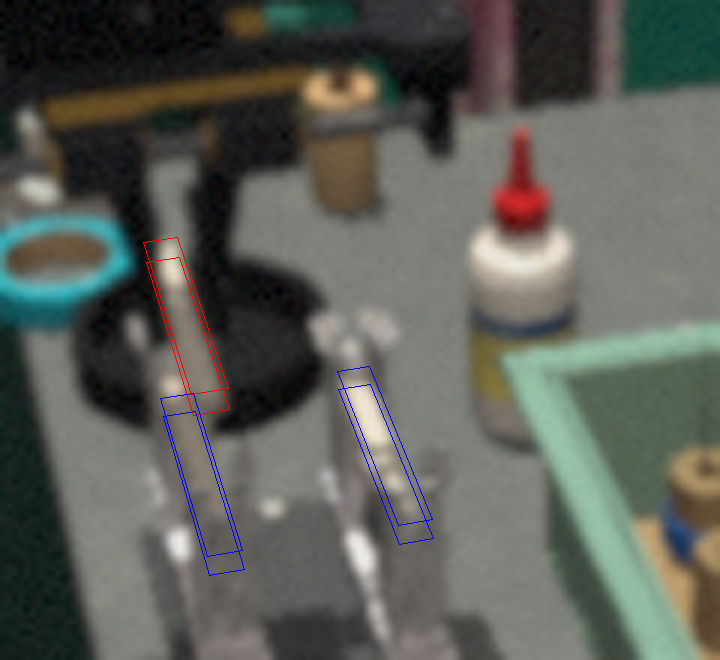

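```bash
python3 - <<'E'
from h import *
S,T=Cam("scene"),Cam("top")
def st(im):
    im=im.astype(float); return np.clip((im-40)*1.6,0,255).astype(np.uint8)
a=cv2.resize(st(T.img[240:270,218:258]),None,fx=10,fy=10,interpolation=cv2.INTER_NEAREST)
b=cv2.resize(st(S.img[145:185,245:285]),None,fx=10,fy=10,interpolation=cv2.INTER_NEAREST)[:400]
o=np.zeros((400,800,3),np.uint8); o[:300,:400]=a; o[:,400:]=b
cv2.imwrite("pics/z1.png",o[:,:,::-1])
E
```

```text
(no output)
```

View pics/z1.png

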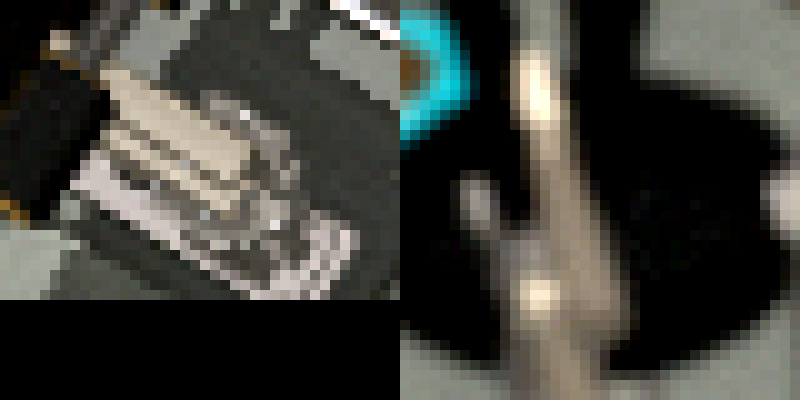

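```bash
python3 - <<'E'
from h import *
T=Cam("top"); g=T.img.astype(int)
for y in range(244,266): print(y,' '.join(f"{g[y,x].min():3d}" for x in range(228,256)))
E
```

```text
244  73  72 119 124 124 123 125 125  79  68  72  69  68  75  71  70  72  70  72  66  76 129 130 130 129 124 127 127
245  65  96 124 125 124 124 127  78  65  70  67  71  68  68  70  73  73  68  71  70 126 125 128 128 127 129 126 123
246  94 102 113 124 127 129  76  65  67  67  67  70  70  71  69  70  74  71  72  70  69  61 123 125 126 128 126 130
247 136 141 145 106 106 126  82  70  67  72  70  70  71  68  71  68  73  71  73  73  71  70  69  66 122 123 127 129
248  85 138 142 142 123  85  69  67  69  65  70  71  69  68  70  70  71  67  72  75  75  70  65  68  71  65 123 129
249  30 139 149 142 140 146 117  86  71  69  96 102  87  73  68  67  73  73  71  72  73  73  72  73  71  69  64 128
250  26  83 145 149 146 141 141 151 102  75  99 131 122 117  92  66  70  69  71  72  73  67  72  75  73  74  70  64
251  29  82 145 152 151 147 144 142 141 124 102 112 113 113 179 102  73  69  68  68  70  71  72  71  73  76  71  71
252  63 105  95 119 153 153 148 146 142 141 143 112  96 110  96 128 107  86  74  72  68  71  71  72  74  73  75  75
253 113 152 118  93 101 135 152 150 148 146 141 140 150 
[... 751 characters left out ...]
  70
260 144 157 163 162 147 127 117 105  96  94  98 144 155 115  88 116 138 142 123  86  87  66  70  71  72  72  75  70
261  51  89 158 163 159 155 141 135  93  95 141  91 106 104  91 109 135 146 127  85  85 125  98  76  69  70  71  73
262  69  66  50 110 154 162 162 150 130 114 102 100  97  93  97 124 127 180  99  77 108 118 143 125  97  73  75  74
263  69  70  69  65  76 148 162 167  91 104 123 121 107 111 119 116  91  81  77  78 115 155 153 116 169 112  69  73
264  63  70  71  68  67  58  91 162 136  90  82 150 152  87 133  77 119 125  85  80  77 129 157 121 163 119  75  72
265  60  63  66  65  71  68  67  55 133 145 115  84  73  72  74  76  80 121 103  79  86 159 131 147 157  80  69  71
```

```bash
python3 - <<'E'
from h import *
T=Cam("top")
a=np.radians(60.1); d=np.array([np.cos(a),np.sin(a)]); n=np.array([d[1],-d[0]]); C=np.array([.582,-.0165])
for nm,p,q in(("near",(200.8,233.7),(244.2,260.5)),("far",(218.6,209.3),(261.6,235.5))):
    for z in(.075,.085,.095):
        A=T.onz(p,z)[:2]-C;B=T.onz(q,z)[:2]-C; print(nm,z,"n",round(n@A,4),round(n@B,4),"d",round(d@A,4),round(d@B,4),"mid",round(d@(A+B)/2,4))
# held bar right end in T frame
for e in((241.3,255.8),):
    P=T.onz(e,.1455)[:2]-C; print("held end",n@P,d@P)
E
```

```text
near 0.075 n -0.0287 -0.0301 d 0.0606 -0.0504 mid 0.0051
near 0.085 n -0.0298 -0.0312 d 0.0579 -0.0522 mid 0.0028
near 0.095 n -0.0309 -0.0322 d 0.0552 -0.054 mid 0.0006
far 0.075 n 0.0366 0.0352 d 0.057 -0.0533 mid 0.0019
far 0.085 n 0.035 0.0336 d 0.0543 -0.0551 mid -0.0004
far 0.095 n 0.0334 0.032 d 0.0517 -0.0569 mid -0.0026
held end -0.03245496572371154 -0.05310388369344225
```

>>> move_arm(steps=[[0.8,0.35,0.12,0,0,0,0],[0.8,0,0,1,0,0,0],[0.8,0,0,1,0,0,0],[0.8,0,0,0.5,0,0,0],[0.8,0,0,0,0,0,0]])

```text
time_s: 6.68
tool_pos: [0.5533, 0.0019, 0.1369]
tool_rot: [-179.8, 0.1, 60.3]
force: [-0.3, 0.0, -1.5]
grip_width: 0.011
```

```bash
cat > look.py <<'E'
from h import *
def look(tag,tx=(195,225),sx=(240,150),w=40,h=40):
    S,T=Cam("scene"),Cam("top")
    st=lambda im:np.clip((im.astype(float)-40)*1.5,0,255).astype(np.uint8)
    a=cv2.resize(st(T.img[tx[1]:tx[1]+50,tx[0]:tx[0]+65]),None,fx=8,fy=8,interpolation=cv2.INTER_NEAREST)
    b=cv2.resize(st(S.img[sx[1]:sx[1]+50,sx[0]:sx[0]+34]),None,fx=8,fy=8,interpolation=cv2.INTER_CUBIC)
    cv2.imwrite(f"pics/{tag}.png",np.concatenate([a,b],1)[:,:,::-1])
    return S,T
E
python3 - <<'E'
from look import *
S,T=look("l2")
print(env.get_obs()["force"].round(2),env.get_obs()["tool_pos"].round(4))
E
```

```text
[ 0.25 -0.28 -0.29] [0.5544 0.0018 0.1385]
```

View pics/l2.png

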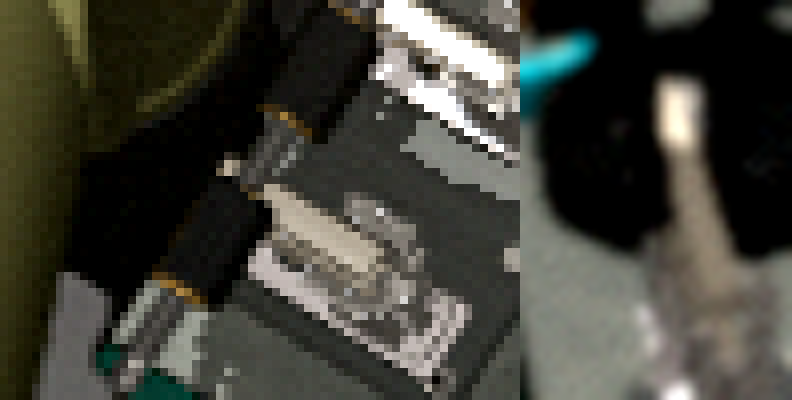

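```bash
python3 - <<'E'
from h import *
T=Cam("top"); g=T.img.astype(int)
for y in range(246,266): print(y,' '.join(f"{g[y,x].min():3d}" for x in range(228,256)))
a=np.radians(60.1); d=np.array([np.cos(a),np.sin(a)]); n=np.array([d[1],-d[0]]); C=np.array([.582,-.0165])
for e in((241,256),(242,257)):
    P=T.onz(e,.1205)[:2]-C; print("held",n@P,d@P)
E
```

```text
246  68  98  74  67  67  69  70  68  69  71  69  68  70  71  72  73  76  74  75  70  69  66 121 124 125 130 130 128
247  88  79  69  67  70  73  70  71  72  69  68  67  69  72  72  76  69  71  70  72  70  69  68  66 123 127 126 129
248 138 148 120  83  68  67  71  72  73  67  71  72  67  69  68  73  76  74  71  71  75  75  70  71  67  67  62 127
249 138 146 139 152 106  77  69  69  74  71  95 102  86  73  67  68  72  70  74  71  73  71  72  72  72  72  71  65
250  84 139 146 142 142 131  88  73  67  68  99 130 124 115  93  69  68  70  69  72  71  72  74  75  69  73  73  71
251  31  85 146 148 142 142 141 123  75  76 112 118 114 114 179 103  71  68  67  69  69  73  71  72  75  75  75  73
252  33 110 154 154 149 146 142 141 142 102  72 148 120 116  98 128 106  88  74  71  72  70  71  72  74  75  73  74
253  70  92  98 142 151 151 148 145 143 143 129  76 102 111 114 113 132 123 115  74  72  71  68  70  73  75  72  73
254  92 140 129  95 107 146 151 151 147 143 141 141 121  78 100 116 114 115 114  73  68  72  72  70  70  70  75  76
255 116  91  98 131 112  94 121 155 155 149 146 144 144 
[... 615 characters left out ...]
  73  73  70  73  75  72
261  60  92 158 163 162 153 143 132  95  97 139  92 106 108  93 108 135 146 128  83  86 123  99  78  70  70  70  72
262  66  66  55 109 155 163 164 150 131 112 106 101  96  95  96 123 129 181  97  78 107 119 143 125  99  75  73  75
263  72  72  67  64  76 147 160 167  93 105 123 119 109 113 120 115  94  83  79  78 118 155 152 118 169 113  75  72
264  64  69  69  69  68  54  93 163 138  92  84 151 149  86 134  76 117 125  85  79  75 133 156 122 163 122  72  68
265  64  60  64  68  69  69  67  53 137 145 115  84  74  73  76  80  80 119 100  78  86 160 132 146 156  78  70  73
held -0.030368099764405396 -0.04803497132604064
held -0.03107629723679812 -0.050902825022205146
```

>>> move_arm(steps=[[0.8,0,-0.03,0.3,0,0,0],[0.8,0,0,0.3,0,0,0],[0.8,0,0,0,0,0,0]])

```text
time_s: 7.08
tool_pos: [0.5542, 0.0021, 0.1327]
tool_rot: [-180.0, 0.0, 60.3]
force: [0.2, -0.7, -1.2]
grip_width: 0.0109
```

>>> move_arm(steps=[[0.8,0,0,0.3,0,0,0],[0.8,0,0,0.3,0,0,0],[0.8,0,0,0,0,0,0]])

```text
time_s: 7.33
tool_pos: [0.5541, 0.0021, 0.1265]
tool_rot: [-180.0, 0.0, 60.3]
force: [0.1, 0.0, -0.8]
grip_width: 0.0107
```

>>> move_arm(steps=[[0.8,0,0,0.2,0,0,0],[0.8,0,0,0.2,0,0,0],[0.8,0,0,0,0,0,0]])

```text
time_s: 7.58
tool_pos: [0.5543, 0.0015, 0.1229]
tool_rot: [-180.0, 0.1, 60.2]
force: [-0.7, -0.5, -0.7]
grip_width: 0.0109
```

>>> move_arm(steps=[[0.8,0,0,0.2,0,0,0],[0.8,0,0,0,0,0,0]])

```text
time_s: 7.75
tool_pos: [0.5548, 0.0017, 0.1214]
tool_rot: [180.0, -0.0, 60.2]
force: [0.0, -1.3, 0.3]
grip_width: 0.0109
```

>>> move_arm(steps=[[0.8,0,0,0.2,0,0,0],[0.8,0,0,0,0,0,0]])

```text
time_s: 7.92
tool_pos: [0.5553, 0.002, 0.1197]
tool_rot: [179.9, -0.1, 60.2]
force: [0.4, -1.1, 1.5]
grip_width: 0.0108
```

>>> move_arm(steps=[[0.8,0,0,0.1,0,0,0],[0.8,0,0,0,0,0,0]])

```text
time_s: 8.08
tool_pos: [0.5554, 0.002, 0.1191]
tool_rot: [179.9, -0.1, 60.2]
force: [-1.1, -0.1, 4.6]
grip_width: 0.0108
```

>>> move_arm(steps=[[0.8,0,0,0.1,0,0,0],[0.8,0,0,0,0,0,0]])

```text
time_s: 8.25
tool_pos: [0.5555, 0.0019, 0.1183]
tool_rot: [179.9, -0.1, 60.2]
force: [-0.8, -1.9, 5.6]
grip_width: 0.011
```

>>> move_arm(steps=[[0.8,0,0,0.1,0,0,0],[0.8,0,0,0,0,0,0]])

```text
time_s: 8.42
tool_pos: [0.5555, 0.0019, 0.117]
tool_rot: [179.9, -0.1, 60.2]
force: [0.7, -2.2, 3.0]
grip_width: 0.0107
```

>>> move_arm(steps=[[0.8,0,0,0.1,0,0,0],[0.8,0,0,0,0,0,0]])

```text
time_s: 8.58
tool_pos: [0.5555, 0.002, 0.1162]
tool_rot: [179.9, -0.1, 60.2]
force: [-0.7, -1.1, 4.3]
grip_width: 0.0108
```

>>> move_arm(steps=[[0.8,0,0,0.1,0,0,0],[0.8,0,0,0,0,0,0]])

```text
time_s: 8.75
tool_pos: [0.5555, 0.0019, 0.1156]
tool_rot: [179.9, -0.1, 60.2]
force: [-1.2, -2.4, 8.0]
grip_width: 0.0106
```

>>> move_arm(steps=[[0.8,0,0,0.1,0,0,0],[0.8,0,0,0,0,0,0]])

```text
time_s: 8.92
tool_pos: [0.5554, 0.002, 0.1139]
tool_rot: [179.9, -0.1, 60.3]
force: [0.6, -1.4, 3.4]
grip_width: 0.0105
```

>>> move_arm(steps=[[0.8,0,0,0.1,0,0,0],[0.8,0,0,0,0,0,0]])

```text
time_s: 9.08
tool_pos: [0.5554, 0.002, 0.1127]
tool_rot: [179.9, -0.1, 60.3]
force: [0.9, -1.0, 5.1]
grip_width: 0.011
```

>>> move_arm(steps=[[0.8,0,0,0.1,0,0,0],[0.8,0,0,0,0,0,0]])

```text
time_s: 9.25
tool_pos: [0.5554, 0.002, 0.1117]
tool_rot: [179.9, -0.1, 60.3]
force: [0.4, -1.3, 5.2]
grip_width: 0.0107
```

>>> move_arm(steps=[[0.8,0,0,0.1,0,0,0],[0.8,0,0,0,0,0,0]])

```text
time_s: 9.42
tool_pos: [0.5554, 0.002, 0.1107]
tool_rot: [179.9, -0.1, 60.3]
force: [2.3, -1.7, 4.6]
grip_width: 0.0106
```

>>> move_arm(steps=[[0.8,0,0,0.1,0,0,0],[0.8,0,0,0,0,0,0]])

```text
time_s: 9.58
tool_pos: [0.5554, 0.002, 0.1097]
tool_rot: [179.9, -0.1, 60.3]
force: [0.3, -1.0, 5.4]
grip_width: 0.0108
```

```bash
python3 - <<'E'
from look import *
S,T=look("l3")
E
```

```text
(no output)
```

View pics/l3.png

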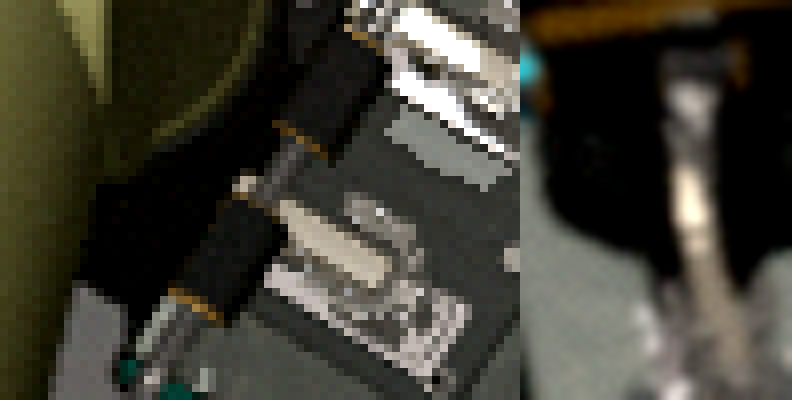

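>>> move_arm(steps=[[0.8,0,0,0.1,0,0,0],[0.8,0,0,0,0,0,0]])

```text
time_s: 9.85
tool_pos: [0.5554, 0.002, 0.1087]
tool_rot: [179.9, -0.1, 60.3]
force: [1.5, -1.8, 4.2]
grip_width: 0.0106
```

>>> move_arm(steps=[[0.8,0,0,0.1,0,0,0],[0.8,0,0,0,0,0,0]])

```text
time_s: 10.02
tool_pos: [0.5552, 0.0023, 0.1073]
tool_rot: [179.9, -0.1, 60.3]
force: [1.3, -0.2, 0.7]
grip_width: 0.0106
```

>>> move_arm(steps=[[0.8,0,0,0.1,0,0,0],[0.8,0,0,0,0,0,0]])

```text
time_s: 10.18
tool_pos: [0.555, 0.0021, 0.1063]
tool_rot: [180.0, -0.0, 60.3]
force: [1.3, -1.7, 5.1]
grip_width: 0.0109
```

>>> move_arm(steps=[[0.8,0,0,0.1,0,0,0],[0.8,0,0,0,0,0,0]])

```text
time_s: 10.35
tool_pos: [0.555, 0.0021, 0.1054]
tool_rot: [180.0, -0.0, 60.3]
force: [1.8, -1.2, 4.4]
grip_width: 0.0109
```

>>> move_arm(steps=[[0.8,0,0,0.05,0,0,0],[0.8,0,0,0,0,0,0]])

```text
time_s: 10.52
tool_pos: [0.555, 0.0021, 0.1049]
tool_rot: [180.0, -0.0, 60.3]
force: [1.6, -0.8, 4.6]
grip_width: 0.0111
```

>>> move_arm(steps=[[0.8,0,0,0.05,0,0,0],[0.8,0,0,0,0,0,0]])

```text
time_s: 10.68
tool_pos: [0.5549, 0.0021, 0.1044]
tool_rot: [180.0, -0.0, 60.3]
force: [2.7, -0.1, 5.2]
grip_width: 0.0111
```

```bash
python3 - <<'E'
from look import *
S,T=look("l4")
E
```

```text
(no output)
```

View pics/l4.png

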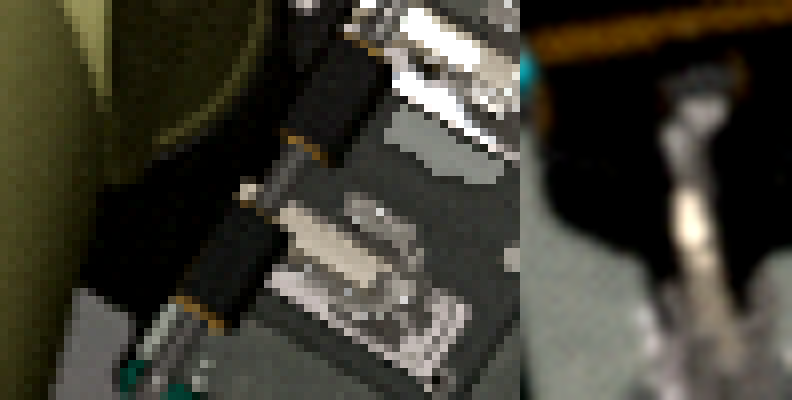

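The hook glint now covers the bar end at (388,262), and the push dropped to 0.7 N at TCP z ≈ 0.1075. The near lane has snapped. I'll ease up slightly and release.

>>> move_arm(steps=[[0.8,0,0,-0.1,0,0,0],[0.8,0,0,-0.1,0,0,0],[0.8,0,0,0,0,0,0]])

```text
time_s: 11.03
tool_pos: [0.5547, 0.0023, 0.1063]
tool_rot: [180.0, -0.0, 60.3]
force: [2.4, -0.4, 4.2]
grip_width: 0.011
```

>>> move_arm(steps=[[0.8,0,0,-0.1,0,0,0],[0.8,0,0,0,0,0,0]])

```text
time_s: 11.2
tool_pos: [0.5543, 0.0023, 0.1065]
tool_rot: [-180.0, 0.0, 60.3]
force: [3.6, 0.2, -0.5]
grip_width: 0.0108
```

The bar is pressing up against the catches, and the force has fallen to about zero at z = 0.1065. I'll open the gripper.

>>> move_arm(steps=[[2.6,0,0,0,0,0,0],[2.6,0,0,0,0,0,0],[2.6,0,0,0,0,0,0],[2.6,0,0,-1,0,0,0],[2.6,0,0,-2,0,0,0]])

```text
time_s: 11.62
tool_pos: [0.5519, 0.002, 0.1354]
tool_rot: [-179.7, 0.2, 60.3]
force: [-0.4, 0.5, -0.3]
grip_width: 0.0254
```

```bash
python3 - <<'E'
from look import *
from plan import *
S,T=look("l5"); print(env.get_obs()["tool_pos"])
# commanded now: 
plan([.5547,.0024,.1375,60.1],[(.55,-.02,.17,50,2),(.50,-.12,.17,20,4),(.447,-.2075,.08,-6,4)],4)
E
```

```text
[0.55616867 0.00202431 0.14029185]
LIMIT [-2.7  0.7 -0. ] 0.13
LIMIT [-2.6  1.  -0. ] 0.13
LIMIT [-2.5  1.3 -0. ] 0.13
LIMIT [-2.3  1.7 -0. ] 0.13
[[4,-1.1,0.4,-1.6,0,0,np.float64(0.09)],[4,-1.0,0.4,-1.6,0,0,np.float64(0.09)],[4,-2.7,0.7,0.0,0,0,np.float64(0.13)],[4,-2.6,1.0,0.0,0,0,np.float64(0.13)],[4,-2.5,1.3,0.0,0,0,np.float64(0.13)]]
[[4,-2.3,1.7,0.0,0,0,np.float64(0.13)],[4,-2.0,1.6,2.2,0,0,np.float64(0.11)],[4,-1.8,1.8,2.3,0,0,np.float64(0.11)],[4,-1.6,2.0,2.2,0,0,np.float64(0.12)],[4,-1.3,2.2,2.3,0,0,np.float64(0.11)]]
end [0.4473, -0.2079, 0.0795, -5.7901]
```

View pics/l5.png

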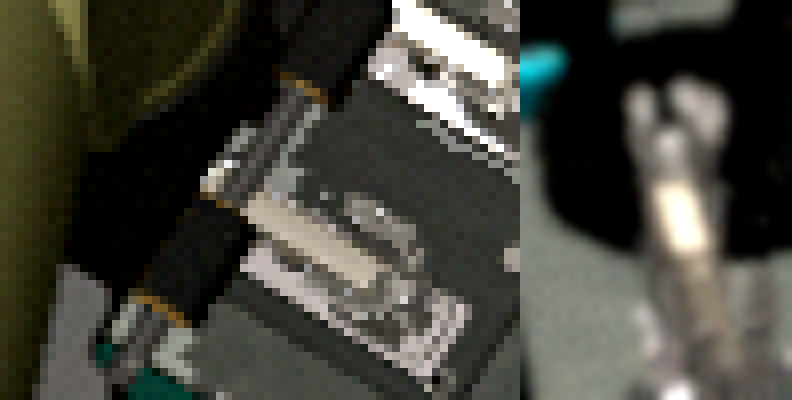

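```bash
python3 - <<'E'
from plan import *
plan([.5558,.0023,.1375,60.03],[(.55,-.02,.18,48,2),(.50,-.12,.18,18,5),(.447,-.2075,.08,-6,4),(.447,-.2075,.027,-6,4)],4)
E
```

```text
[[4,-1.1,0.3,-2.1,0,0,np.float64(0.1)],[4,-1.1,0.4,-2.1,0,0,np.float64(0.11)],[4,-2.2,0.6,0.0,0,0,np.float64(0.1)],[4,-2.1,0.8,0.0,0,0,np.float64(0.11)],[4,-2.0,1.0,0.0,0,0,np.float64(0.1)]]
[[4,-1.8,1.2,0.0,0,0,np.float64(0.11)],[4,-1.7,1.5,-0.1,0,0,np.float64(0.1)],[4,-1.9,1.7,2.5,0,0,np.float64(0.11)],[4,-1.8,1.8,2.5,0,0,np.float64(0.1)],[4,-1.5,2.0,2.5,0,0,np.float64(0.11)]]
[[4,-1.4,2.2,2.6,0,0,np.float64(0.1)],[4,0.0,0.0,1.3,0,0,np.float64(0.0)],[4,0.0,0.0,1.3,0,0,np.float64(0.0)],[4,0.0,0.0,1.3,0,0,np.float64(0.0)],[4,0.0,0.0,1.4,0,0,np.float64(0.0)]]
end [0.4466, -0.2072, 0.0265, -5.8601]
```

>>> move_arm(steps=[[2.6,0,0,-2.2,0,0,0],[3,-1.1,0.3,-2,0,0,0.1],[4,-1.1,0.4,0,0,0,0.11],[4,-2.2,0.6,0,0,0,0.1],[4,-2.1,0.8,0,0,0,0.11]])

```text
time_s: 12.13
tool_pos: [0.528, -0.0608, 0.1795]
tool_rot: [-180.0, -0.0, 36.0]
force: [-0.9, -0.5, -0.5]
grip_width: 0.0381
```

>>> move_arm(steps=[[4,-2.0,1.0,0,0,0,0.1],[4,-1.8,1.2,0,0,0,0.11],[4,-1.7,1.5,-0.1,0,0,0.1],[4,-1.9,1.7,2.5,0,0,0.11],[4,-1.8,1.8,2.5,0,0,0.1]])

```text
time_s: 12.55
tool_pos: [0.4735, -0.1653, 0.131]
tool_rot: [180.0, -0.2, 6.1]
force: [-0.7, -0.4, -0.5]
grip_width: 0.0402
```

>>> move_arm(steps=[[4,-1.5,2.0,2.5,0,0,0.11],[4,-1.4,2.2,2.6,0,0,0.1],[4,0,0,0,0,0,0],[4,0,0,0,0,0,0]])

```text
time_s: 12.88
tool_pos: [0.4437, -0.2085, 0.0778]
tool_rot: [-180.0, 0.2, -5.8]
force: [1.2, 0.1, 1.2]
grip_width: 0.0401
```

```bash
python3 - <<'E'
from h import *
S,T=Cam("scene"),Cam("top")
print({k:np.round(v,4).tolist() for k,v in env.get_obs().items() if k in("tool_pos","tool_rot","qpos")})
a=np.concatenate([cv2.resize(T.img[240:360,270:390],None,fx=3.3,fy=3.3),cv2.resize(S.img[230:350,230:350],None,fx=3.3,fy=3.3)],1)
cv2.imwrite("pics/g2.png",a[:,:,::-1])
E
```

```text
{'qpos': [-18.3283, 9.8832, 43.4608, 117.2424, -8.2561, 55.7937, -66.1927], 'tool_pos': [0.4469, -0.2073, 0.0797], 'tool_rot': [-179.9734, -0.0456, -5.557]}
```

View pics/g2.png

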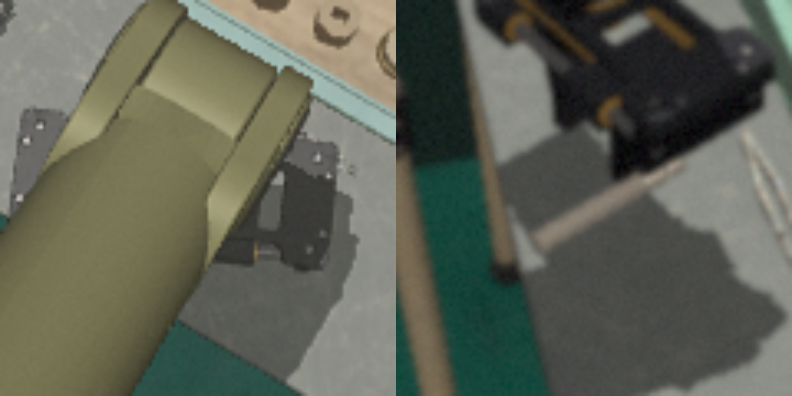

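The bar runs from (540,245) to (685,165) in the right panel, between the fingers. Now I'll descend and grip.

>>> move_arm(steps=[[4,0,0,2,0,0,0],[4,0,0,1.75,0,0,0],[4,0,0,1.0,0,0,0],[4,0,0,0.5,0,0,0],[4,0,0,0,0,0,0]])

```text
time_s: 13.4
tool_pos: [0.4463, -0.207, 0.0263]
tool_rot: [-180.0, 0.1, -5.5]
force: [-0.9, -0.6, -0.0]
grip_width: 0.0399
```

>>> move_arm(steps=[[0.8,0,0,0,0,0,0],[0.8,0,0,0,0,0,0],[0.8,0,0,0,0,0,0],[0.8,0,0,0,0,0,0],[0.8,0,0,0,0,0,0]], force=30)

```text
time_s: 13.82
tool_pos: [0.4465, -0.2078, 0.0272]
tool_rot: [-180.0, -0.1, -5.6]
force: [-0.2, 0.4, 0.4]
grip_width: 0.0145
```

>>> move_arm(steps=[[0.8,0,0,0,0,0,0],[0.8,0,0,0,0,0,0],[0.8,0,0,-0.5,0,0,0]], force=50)

```text
time_s: 14.07
tool_pos: [0.4455, -0.2075, 0.0312]
tool_rot: [-180.0, 0.1, -5.6]
force: [-0.8, -0.3, 0.2]
grip_width: 0.011
```

```bash
python3 - <<'E'
from plan import *
plan([.4466,-.2072,.032,-5.86],[(.46,-.19,.135,0,3),(.55,-.09,.175,35,5),(.6122,-.0307,.175,60.05,4)],.8)
E
```

```text
LIMIT [ 2.4 -1.2 -0.8] -0.13
[[0.8,0.4,-0.6,-3.4,0,0,np.float64(-0.03)],[0.8,0.4,-0.6,-3.4,0,0,np.float64(-0.04)],[0.8,0.4,-0.6,-3.5,0,0,np.float64(-0.03)],[0.8,1.8,-2.0,-0.8,0,0,np.float64(-0.12)],[0.8,2.0,-1.8,-0.8,0,0,np.float64(-0.12)]]
[[0.8,2.2,-1.5,-0.8,0,0,np.float64(-0.12)],[0.8,2.4,-1.2,-0.8,0,0,np.float64(-0.13)],[0.8,2.6,-1.0,-0.8,0,0,np.float64(-0.12)],[0.8,2.1,-0.3,0.0,0,0,np.float64(-0.11)],[0.8,2.1,-0.1,0.0,0,0,np.float64(-0.11)]]
[[0.8,2.2,0.2,0.0,0,0,np.float64(-0.11)],[0.8,2.1,0.3,0.0,0,0,np.float64(-0.11)]]
end [0.6119, -0.0305, 0.175, 60.0301]
```

>>> move_arm(steps=[[0.8,0.4,-0.6,-3.4,0,0,-0.03],[0.8,0.4,-0.6,-3.4,0,0,-0.04],[0.8,0.4,-0.6,-3.5,0,0,-0.03],[0.8,1.8,-2.0,-0.8,0,0,-0.12],[0.8,2.0,-1.8,-0.8,0,0,-0.12]])

```text
time_s: 14.48
tool_pos: [0.4962, -0.151, 0.1536]
tool_rot: [180.0, -0.3, 14.0]
force: [-0.3, -0.6, -0.2]
grip_width: 0.0107
```

>>> move_arm(steps=[[0.8,2.2,-1.5,-0.8,0,0,-0.12],[0.8,2.4,-1.2,-0.8,0,0,-0.12],[0.8,2.6,-1.0,-0.8,0,0,-0.12],[0.8,2.1,-0.3,0,0,0,-0.12],[0.8,2.1,-0.1,0,0,0,-0.11]])

```text
time_s: 14.9
tool_pos: [0.5811, -0.0595, 0.1754]
tool_rot: [180.0, -0.0, 48.0]
force: [-0.0, -0.9, -1.1]
grip_width: 0.0111
```

>>> move_arm(steps=[[0.8,2.2,0.2,0,0,0,-0.11],[0.8,2.1,0.3,0,0,0,-0.11],[0.8,0,0,0,0,0,0],[0.8,0,0,0,0,0,0]])

```text
time_s: 15.23
tool_pos: [0.6113, -0.0297, 0.1743]
tool_rot: [-180.0, 0.1, 60.3]
force: [-0.3, -0.4, -1.3]
grip_width: 0.0111
```

```bash
python3 - <<'E'
from look import *
o=env.get_obs(); print(o["tool_pos"],o["tool_rot"])
P=[.6119,-.0305]
T=Cam("top"); g=T.img.astype(int)
crop(T.img,195,180,90,75,8,"pics/f1t.png")
print("pred end", T.proj([*(np.array(P)-.05*np.array([.5,.866])),.1555]))
for y in range(218,242): print(y,' '.join(f"{g[y,x].min():3d}" for x in range(243,273)))
E
```

```text
[ 0.61126866 -0.02968293  0.17430223] [-1.79968279e+02  5.32758007e-02  6.03234182e+01]
pred end [255.63045884 226.05251114]
218  39  29 134 128 103 137 137 141 143  94  84  85  90  87  87  85 142 145  91  86  84  85  89 137 140 137 142 140 141 139
219  37  32 134 138 135 130 109 138 144  93  88  86  90  89  88  86  85  87  83  85  86  85 141 145 143 142 142 139 140 141
220  33 114 141 137 138 135 141 110  77  83  89  89  88  84  84  90  86  86  86  87  86  89 141 140 139 140 140 140 141 139
221  52 143 144 141 136 137 137 139 130  87  85  88  89  88  86  85  85  87  87  88  85 144 143 140 140 140 139 140 141 141
222  74  92 121 140 141 140 137 136 139 139 122  85  88  87  89  86  92  87  87  89  88  84 143 143 143 140 138 139 138 141
223 122  93  87  93 137 145 141 141 137 139 137 145 106  84  89  88  87  86  89  91  87  86  85  84 142 141 143 142 142 141
224 143 150  95  75  85 104 140 143 141 140 139 138 138 139 114 100  85  87  89  90  91  89  89  89  85  81 141 142 143 142
225 149 144 142 134  90  80  80 111 145 143 141 141 138 106 111 183  96  86  88  88  89  89  90  91  92  87
[... 1300 characters left out ...]
 127 116 105 144 109 141  93 111 128 144 129  86  79  75  65  70  87  88  87  88
237  69  65  52 127 158 163 163 163 164 114  88 115 139  87 104  97  97 124 134 161  92  82  84 132  73  68  69  86  87  88
238  70  69  67  65  82 142 163 162 164 132  79  74  92 133 120  92 101 159  93 105  80  82 105 132 153 102  76  62  80  88
239  71  74  68  69  69  63  95 164 168 170  93  74  77  59 111  78  85  78 126 129  83  81 119 170 141 170 147  73  66  64
240  71  72  71  73  72  66  67  56 128 163 134  91  78  77  79  78  82  83  79 169  94  78  82 161 137 147 164  76  69  72
241  70  72  71  71  71  72  66  69  68  84 157 152  97  83  78  79  77  81  81 126 124  84 125 174 100 163  91 147  74  71
```

View pics/f1t.png

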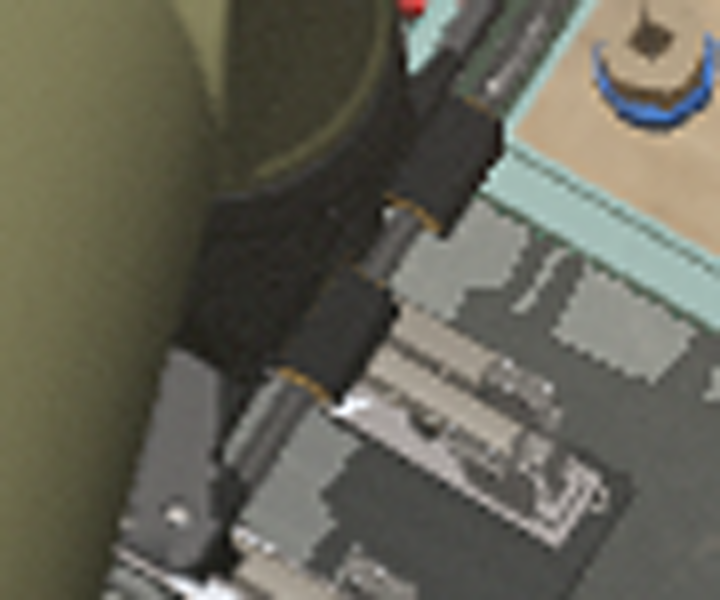

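```bash
python3 - <<'E'
from look import *
S,T=look("f2",tx=(210,190),sx=(275,140))
a=np.radians(60.1); d=np.array([np.cos(a),np.sin(a)]); n=np.array([d[1],-d[0]]); C=np.array([.582,-.0165])
for e in((255.4,225.7),(250,223)):
    P=T.onz(e,.1555)[:2]-C; print("held",n@P,d@P)
print(S.proj([*(np.array([.6119,-.0305])+.05*d),.1555]),S.proj([*(np.array([.6119,-.0305])-.05*d),.1555]),S.proj([*(np.array([.6119,-.0305])-.05*d),.1475]))
E
```

```text
held 0.03319046773406783 -0.046447605119956464
held 0.03232702917408766 -0.034176559634893605
[286.42967645 140.22300669] [297.09342941 164.49398699] [297.23691155 167.97451944]
```

View pics/f2.png

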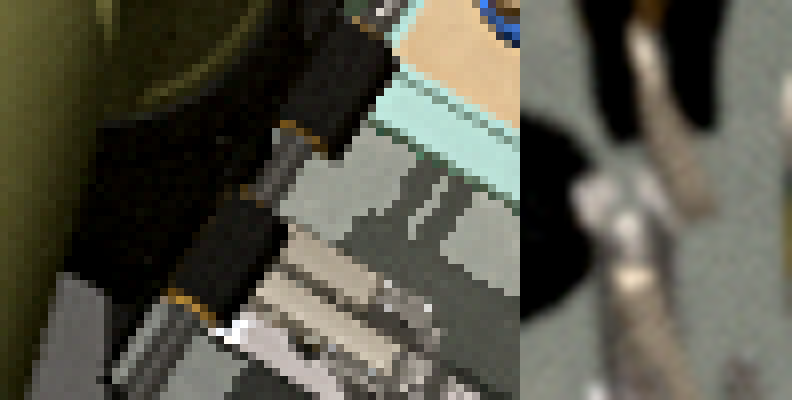

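>>> move_arm(steps=[[0.8,-0.3,0.11,0,0,0,0],[0.8,0,0,1.5,0,0,0],[0.8,0,0,1.5,0,0,0],[0.8,0,0,0.7,0,0,0],[0.8,0,0,0,0,0,0]])

```text
time_s: 15.8
tool_pos: [0.6089, -0.0345, 0.136]
tool_rot: [-179.8, 0.1, 60.2]
force: [-0.2, 0.0, -1.0]
grip_width: 0.0106
```

```bash
python3 - <<'E'
from look import *
S,T=look("f3",tx=(210,190),sx=(275,150))
g=T.img.astype(int)
o=env.get_obs(); print(o["tool_pos"],o["force"])
for y in range(220,238): print(y,' '.join(f"{g[y,x].min():3d}" for x in range(243,273)))
a=np.radians(60.1); d=np.array([np.cos(a),np.sin(a)]); n=np.array([d[1],-d[0]]); C=np.array([.582,-.0165])
for e in((257,229),(258,230),(259,230),(250,225)):
    P=T.onz(e,.1185)[:2]-C; print("held",n@P,d@P)
E
```

```text
[ 0.61047264 -0.03437785  0.13802477] [0.36221981 0.02653214 0.8208075 ]
220  53  51  60  63  67 115 141 141  93  86  89  86  89  86  85  88  87  87  87  86  84 145 142 141 139 140 141 140 140 140
221  52  50  50  50  70 139 146  90  86  87  86  88  92  89  84  86  87  90  89  90  83 145 143 141 139 140 139 140 140 143
222  51  51  49  51  45  84  80  81  88  88  87  89  85  88  86  88  89  87  89  90  88  85  84 143 142 140 139 142 141 140
223  50  49  54  51  49  30 143 107  80  83  84  87  85  94  90  83  88  88  88  88  87  85  86  84 142 140 142 142 141 141
224  52  50  53  53  40  31 110 136 153  98  85  85  82 163 127 101  85  87  89  91  92  90  89  89  85  82 140 141 143 143
225  52  51  54  45  36  36 136 140 137 140 126  87  91 112 115 183  97  87  88  89  87  89  90  89  90  88  86  84 142 140
226  50  50  51  40  37 120 144 140 139 137 139 146 123 104 112 113 132 106  99  91  89  88  92  87  89  89  91  89  86  84
227  52  51  40  35  51  92 136 144 141 138 138 139 137 154 100 114 112 104 124 120 102  89  90  90  86  90  91  90  88  88
228  51  45  36  30 126 120  93  99
[... 691 characters left out ...]
8  90  86  89  90
234 133 163 164 164 117  57  71 126  87  99  96 125 159 159 156 152 119  91 131  98  86  85  90  88  88  89  87  86  91  88
235 142 163 165 164 164 140 167 144 130 116 104 101  94 148 167 143  92 109 139 145 133  91  75  79  88  86  90  85  90  88
236  65  94 160 166 162 162 162 165 108 117 125 119 105 143 110 139  94 113 126 141 130  86  79  74  65  70  83  90  88  86
237  65  65  59 128 161 163 162 163 165 114  86 115 137  89  99  98  95 121 133 160  91  82  84 131  73  68  68  85  90  88
held 0.035123686790841026 -0.04569038594630937
held 0.03438628793988123 -0.048590081724156776
held 0.03545411540682299 -0.05036379272808311
held 0.03486897026248645 -0.028737880190725804
```

View pics/f3.png

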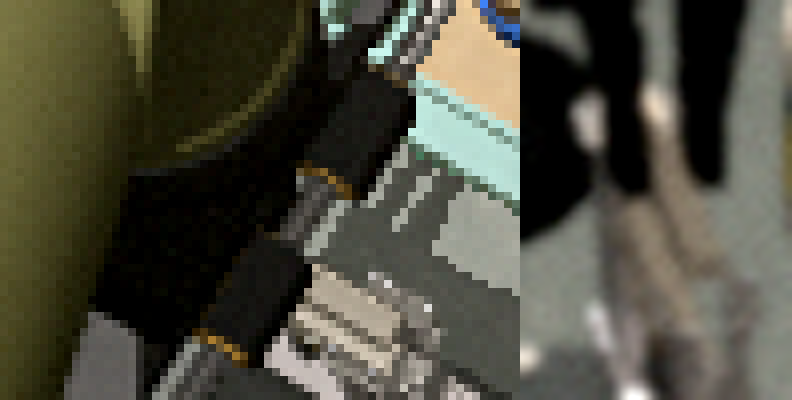

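>>> move_arm(steps=[[0.8,0,0,0.3,0,0,0],[0.8,0,0,0.3,0,0,0],[0.8,0,0,0,0,0,0]])

```text
time_s: 16.15
tool_pos: [0.6105, -0.0338, 0.1316]
tool_rot: [-180.0, -0.0, 60.3]
force: [-0.8, 0.1, -0.4]
grip_width: 0.011
```

>>> move_arm(steps=[[0.8,0,0,0.3,0,0,0],[0.8,0,0,0.3,0,0,0],[0.8,0,0,0,0,0,0]])

```text
time_s: 16.4
tool_pos: [0.6102, -0.0338, 0.125]
tool_rot: [-180.0, 0.0, 60.3]
force: [-0.3, -0.4, -0.8]
grip_width: 0.0105
```

>>> move_arm(steps=[[0.8,0,0,0.2,0,0,0],[0.8,0,0,0.2,0,0,0],[0.8,0,0,0,0,0,0]])

```text
time_s: 16.65
tool_pos: [0.6103, -0.0339, 0.1212]
tool_rot: [-180.0, 0.0, 60.3]
force: [0.1, 0.0, -0.9]
grip_width: 0.0107
```

>>> move_arm(steps=[[0.8,0,0,0.2,0,0,0],[0.8,0,0,0.2,0,0,0],[0.8,0,0,0,0,0,0]])

```text
time_s: 16.9
tool_pos: [0.6103, -0.0338, 0.1172]
tool_rot: [-180.0, 0.0, 60.3]
force: [-0.5, -0.1, -0.6]
grip_width: 0.0102
```

>>> move_arm(steps=[[0.8,0,0,0.2,0,0,0],[0.8,0,0,0.2,0,0,0],[0.8,0,0,0,0,0,0]])

```text
time_s: 17.15
tool_pos: [0.6103, -0.0339, 0.1132]
tool_rot: [-180.0, 0.0, 60.3]
force: [-1.1, 0.1, -1.1]
grip_width: 0.0107
```

>>> move_arm(steps=[[0.8,0,0,0.2,0,0,0],[0.8,0,0,0,0,0,0]])

```text
time_s: 17.32
tool_pos: [0.6104, -0.034, 0.1114]
tool_rot: [-180.0, 0.0, 60.2]
force: [0.1, 0.3, 0.3]
grip_width: 0.0105
```

>>> move_arm(steps=[[0.8,0,0,0.1,0,0,0],[0.8,0,0,0,0,0,0]])

```text
time_s: 17.48
tool_pos: [0.6105, -0.0342, 0.1107]
tool_rot: [180.0, 0.0, 60.2]
force: [0.0, -0.6, 0.7]
grip_width: 0.0109
```

>>> move_arm(steps=[[0.8,0,0,0.1,0,0,0],[0.8,0,0,0,0,0,0]])

```text
time_s: 17.65
tool_pos: [0.6107, -0.0342, 0.11]
tool_rot: [180.0, -0.0, 60.2]
force: [-0.4, -1.3, 1.3]
grip_width: 0.0106
```

First touch is at TCP z ≈ 0.111, about 10 mm lower than the near lane. I'll continue in 1 mm steps.

>>> move_arm(steps=[[0.8,0,0,0.1,0,0,0],[0.8,0,0,0,0,0,0]])

```text
time_s: 17.82
tool_pos: [0.6111, -0.0341, 0.1092]
tool_rot: [179.9, -0.0, 60.2]
force: [-0.0, -0.9, 2.9]
grip_width: 0.011
```

>>> move_arm(steps=[[0.8,0,0,0.1,0,0,0],[0.8,0,0,0,0,0,0]])

```text
time_s: 17.98
tool_pos: [0.6113, -0.0338, 0.1083]
tool_rot: [179.9, -0.1, 60.3]
force: [-0.5, -1.4, 4.1]
grip_width: 0.0108
```

>>> move_arm(steps=[[0.8,0,0,0.1,0,0,0],[0.8,0,0,0,0,0,0]])

```text
time_s: 18.15
tool_pos: [0.6114, -0.0337, 0.1074]
tool_rot: [179.9, -0.1, 60.3]
force: [-0.3, -0.6, 5.7]
grip_width: 0.0107
```

>>> move_arm(steps=[[0.8,0,0,0.1,0,0,0],[0.8,0,0,0,0,0,0]])

```text
time_s: 18.32
tool_pos: [0.6115, -0.0336, 0.1066]
tool_rot: [179.9, -0.1, 60.3]
force: [0.2, -0.5, 6.0]
grip_width: 0.011
```

>>> move_arm(steps=[[0.8,0,0,0.1,0,0,0],[0.8,0,0,0,0,0,0]])

```text
time_s: 18.48
tool_pos: [0.6113, -0.0336, 0.1057]
tool_rot: [179.9, -0.1, 60.3]
force: [-1.3, -0.8, 6.2]
grip_width: 0.0108
```

>>> move_arm(steps=[[0.8,0,0,0.1,0,0,0],[0.8,0,0,0,0,0,0]])

```text
time_s: 18.65
tool_pos: [0.6114, -0.0336, 0.1043]
tool_rot: [179.9, -0.1, 60.3]
force: [0.5, -0.3, 3.9]
grip_width: 0.0108
```

>>> move_arm(steps=[[0.8,0,0,0.1,0,0,0],[0.8,0,0,0,0,0,0]])

```text
time_s: 18.82
tool_pos: [0.6115, -0.0336, 0.1036]
tool_rot: [179.9, -0.1, 60.3]
force: [0.5, -0.4, 5.5]
grip_width: 0.0105
```

>>> move_arm(steps=[[0.8,0,0,0.1,0,0,0],[0.8,0,0,0,0,0,0]])

```text
time_s: 18.98
tool_pos: [0.6115, -0.0336, 0.1031]
tool_rot: [179.9, -0.1, 60.3]
force: [-1.8, -1.4, 9.4]
grip_width: 0.0107
```

>>> move_arm(steps=[[0.8,0,0,0.1,0,0,0],[0.8,0,0,0,0,0,0]])

```text
time_s: 19.15
tool_pos: [0.6114, -0.0335, 0.1013]
tool_rot: [179.9, -0.1, 60.3]
force: [1.7, -0.4, 3.9]
grip_width: 0.0106
```

>>> move_arm(steps=[[0.8,0,0,0.1,0,0,0],[0.8,0,0,0,0,0,0]])

```text
time_s: 19.32
tool_pos: [0.6114, -0.0336, 0.1001]
tool_rot: [179.9, -0.1, 60.3]
force: [0.9, -1.0, 5.1]
grip_width: 0.011
```

>>> move_arm(steps=[[0.8,0,0,0.1,0,0,0],[0.8,0,0,0,0,0,0]])

```text
time_s: 19.48
tool_pos: [0.6114, -0.0336, 0.0991]
tool_rot: [179.9, -0.1, 60.3]
force: [0.5, -0.1, 5.0]
grip_width: 0.0107
```

>>> move_arm(steps=[[0.8,0,0,0.1,0,0,0],[0.8,0,0,0,0,0,0]])

```text
time_s: 19.65
tool_pos: [0.6114, -0.0336, 0.0982]
tool_rot: [179.9, -0.1, 60.3]
force: [0.6, -0.0, 4.9]
grip_width: 0.0107
```

>>> move_arm(steps=[[0.8,0,0,0.1,0,0,0],[0.8,0,0,0,0,0,0]])

```text
time_s: 19.82
tool_pos: [0.6114, -0.0336, 0.0972]
tool_rot: [179.9, -0.1, 60.3]
force: [1.2, 0.0, 4.8]
grip_width: 0.0109
```

>>> move_arm(steps=[[0.8,0,0,0.1,0,0,0],[0.8,0,0,0,0,0,0]])

```text
time_s: 19.98
tool_pos: [0.6114, -0.0336, 0.0962]
tool_rot: [179.9, -0.1, 60.3]
force: [-0.2, 0.0, 6.3]
grip_width: 0.0108
```

>>> move_arm(steps=[[0.8,0,0,0.1,0,0,0],[0.8,0,0,0,0,0,0]])

```text
time_s: 20.15
tool_pos: [0.6112, -0.0333, 0.0947]
tool_rot: [179.9, -0.1, 60.3]
force: [1.5, 0.2, 1.5]
grip_width: 0.0104
```

>>> move_arm(steps=[[0.8,0,0,0.05,0,0,0],[0.8,0,0,0,0,0,0]])

```text
time_s: 20.32
tool_pos: [0.6111, -0.0335, 0.0941]
tool_rot: [180.0, -0.0, 60.3]
force: [2.4, 0.3, 0.7]
grip_width: 0.0105
```

The push dropped at z ≈ 0.0947, so the catches have snapped. I'll go slightly deeper, staying well short of the stop, so both catches clear.

>>> move_arm(steps=[[0.8,0,0,0.05,0,0,0],[0.8,0,0,0,0,0,0]])

```text
time_s: 20.48
tool_pos: [0.6111, -0.0336, 0.094]
tool_rot: [180.0, -0.1, 60.3]
force: [3.4, 0.2, 3.8]
grip_width: 0.0107
```

>>> move_arm(steps=[[0.8,0,0,0.05,0,0,0],[0.8,0,0,0,0,0,0]])

```text
time_s: 20.65
tool_pos: [0.611, -0.0336, 0.0935]
tool_rot: [180.0, -0.0, 60.3]
force: [1.5, 0.4, 5.5]
grip_width: 0.0103
```

>>> move_arm(steps=[[0.8,0,0,0.05,0,0,0],[0.8,0,0,0,0,0,0]])

```text
time_s: 20.82
tool_pos: [0.6108, -0.0336, 0.0929]
tool_rot: [180.0, -0.0, 60.3]
force: [2.7, 1.5, 5.0]
grip_width: 0.0108
```

```bash
python3 - <<'E'
from look import *
S,T=look("f4",tx=(210,190),sx=(275,155))
E
```

```text
(no output)
```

View pics/f4.png

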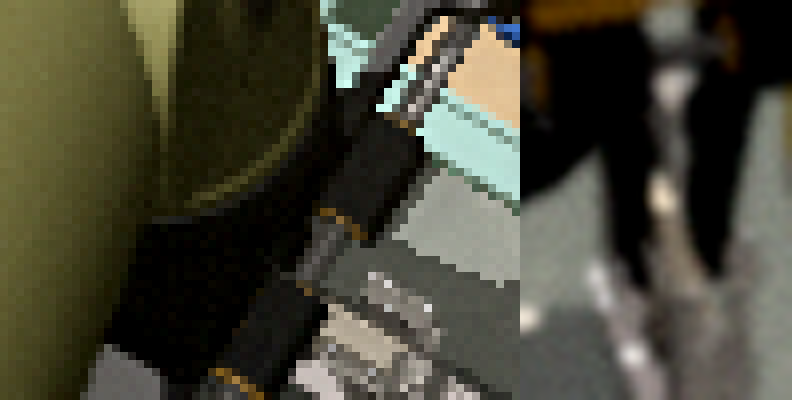

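>>> move_arm(steps=[[0.8,0,0,-0.1,0,0,0],[0.8,0,0,-0.05,0,0,0],[0.8,0,0,0,0,0,0]])

```text
time_s: 21.17
tool_pos: [0.6105, -0.0338, 0.094]
tool_rot: [-180.0, -0.0, 60.3]
force: [3.3, 1.3, 3.9]
grip_width: 0.0109
```

>>> move_arm(steps=[[0.8,0,0,-0.1,0,0,0],[0.8,0,0,0,0,0,0]])

```text
time_s: 21.33
tool_pos: [0.6103, -0.0337, 0.0942]
tool_rot: [-180.0, 0.0, 60.3]
force: [4.4, 1.6, -2.5]
grip_width: 0.0104
```

The catches hold: the bar stays at 0.0942 against an upward pull of about 2 N. I'll release it, lift clear and back off.

>>> move_arm(steps=[[2.6,0,0,0.05,0,0,0],[2.6,0,0,0,0,0,0],[2.6,0,0,0,0,0,0],[2.6,0,0,-1,0,0,0],[2.6,0,0,-2,0,0,0]])

```text
time_s: 21.75
tool_pos: [0.608, -0.0341, 0.1227]
tool_rot: [-179.7, 0.2, 60.2]
force: [-0.2, -0.8, 0.2]
grip_width: 0.025
```

>>> move_arm(steps=[[2.6,0,0,-3,0,0,0],[2.6,0,0,-4,0,0,0],[2.6,0,0,-4,0,0,0],[2.6,-3,-1,0,0,0,0],[2.6,-4,-1,0,0,0,0]])

```text
time_s: 22.17
tool_pos: [0.5608, -0.0824, 0.2383]
tool_rot: [179.7, -0.2, 60.6]
force: [-0.1, -1.6, -0.3]
grip_width: 0.026
```

>>> move_arm(steps=[[2.6,-4,0,0,0,0,0],[2.6,-4,0,0,0,0,0],[2.6,-4,0,0,0,0,0],[2.6,-4,0,0,0,0,0],[2.6,-4,0,0,0,0,0]])

```text
time_s: 22.58
tool_pos: [0.4574, -0.26, 0.2355]
tool_rot: [180.0, -0.1, 60.2]
force: [0.7, -0.8, 0.0]
grip_width: 0.026
```

```bash
python3 - <<'E'
from h import *
S,T=Cam("scene"),Cam("top")
crop(T.img,190,195,90,85,8,"pics/e_t.png"); crop(S.img,235,140,90,90,6.6,"pics/e_s.png")
cv2.imwrite("pics/e_full.png",T.img[:,:,::-1]); print(env.get_obs()["tool_pos"])
E
```

```text
[ 0.45403272 -0.26607716  0.23597663]
```

View pics/e_t.png

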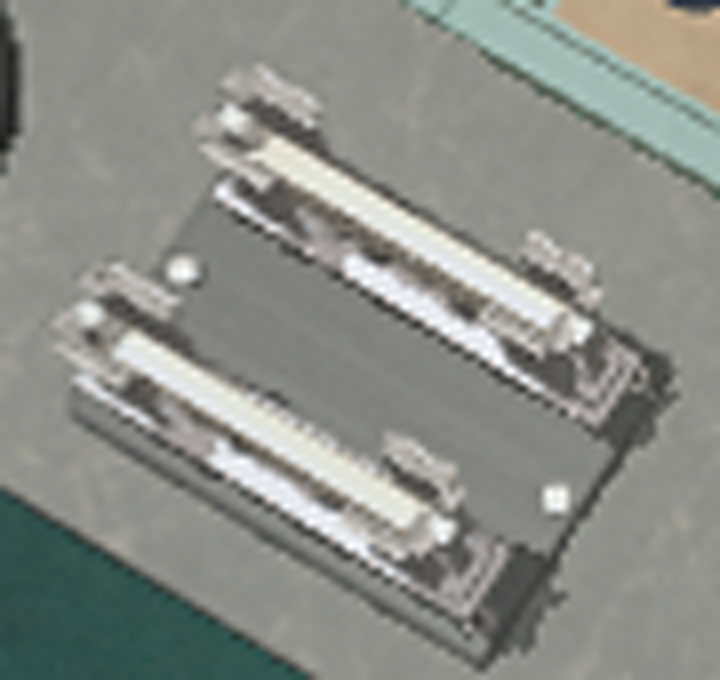

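View pics/e_s.png

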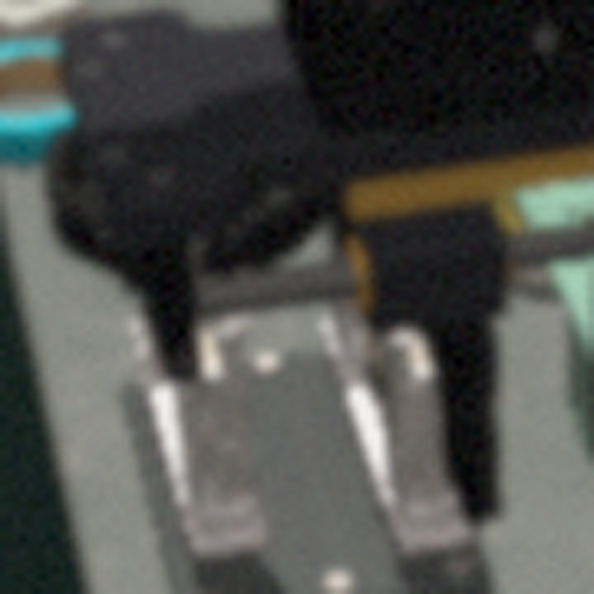

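View pics/e_full.png

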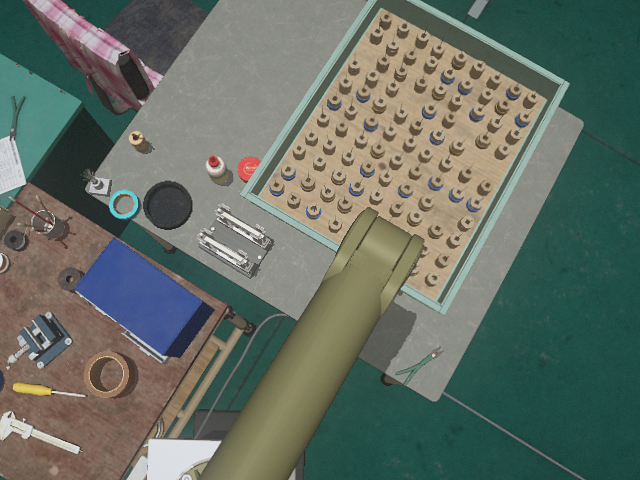

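The top view shows the catch tips at (90,313), (437,528), (233,118) and (577,327), the same places as at the start, with a bar under each pair. I'll move the arm aside for an unobstructed scene view.

>>> move_arm(steps=[[2.6,-3,0,-3,0,0,0],[2.6,-3,0,-3,0,0,0],[2.6,-3,1,-3,0,0,0],[2.6,-3,1,-3,0,0,0],[2.6,0,0,0,0,0,0]])

```text
time_s: 23.1
tool_pos: [0.4157, -0.3764, 0.3575]
tool_rot: [179.5, 0.2, 59.7]
force: [-0.8, -1.0, 0.5]
grip_width: 0.0261
```

```bash
python3 - <<'E'
from h import *
S,T=Cam("scene"),Cam("top")
for n,c,(x,y,w,h) in(("top",T,(190,195,90,85)),("scene",S,(245,155,65,85))):
    a=cv2.imread(f"pics/{n}0.png")[:,:,::-1].astype(int); dd=abs(c.img.astype(int)-a).max(2)[y:y+h,x:x+w]; print(n,(dd>40).sum(),np.argwhere(dd>40)[:12].tolist())
crop(S.img,230,140,110,110,6,"pics/e2_s.png"); cv2.imwrite("pics/e2_full.png",S.img[:,:,::-1])
print(env.get_obs()["tool_pos"])
E
```

```text
top 43 [[25, 37], [25, 38], [26, 39], [27, 44], [29, 55], [30, 49], [32, 60], [33, 54], [33, 62], [34, 53], [35, 50], [35, 65]]
scene 74 [[0, 44], [0, 45], [0, 46], [0, 47], [0, 48], [0, 49], [0, 50], [0, 51], [0, 52], [0, 53], [0, 54], [0, 55]]
[ 0.41741817 -0.37023482  0.35238446]
```

View pics/e2_s.png

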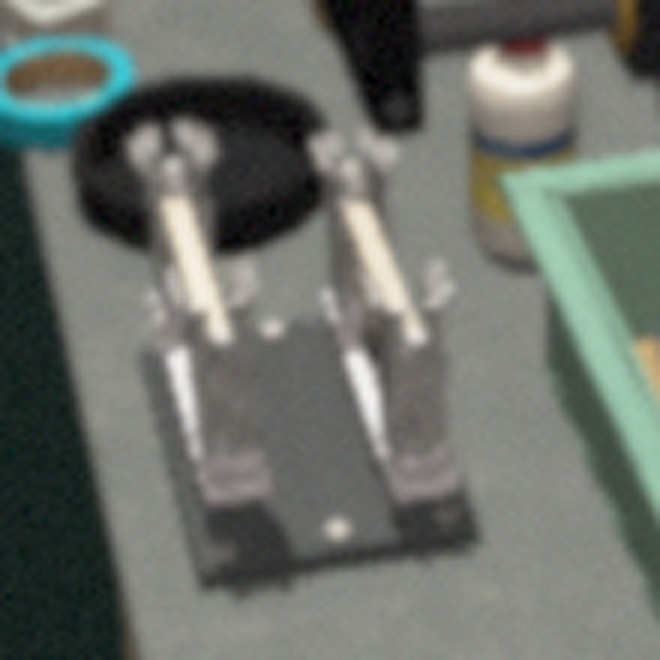

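View pics/e2_full.png

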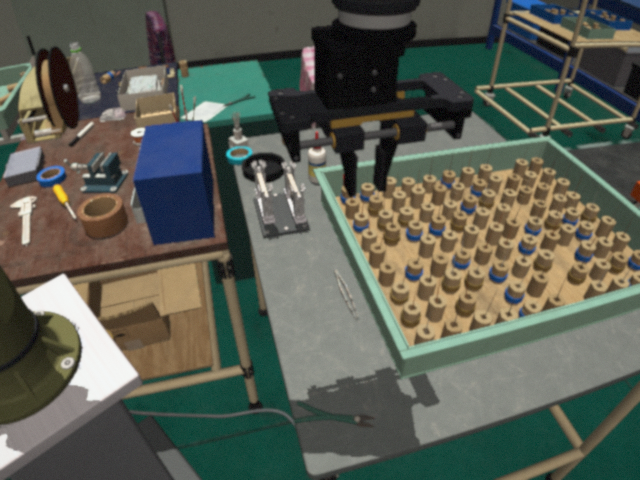

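In the scene view both bars lie level under their catches, at (200,270) and (385,270) in the zoom. The bars in the lanes look as they did at the start, the tweezers and nippers are unmoved, and nothing is touching. Handing in.

```bash
python3 - <<'E'
from cell import job
print(job.sign_off())
E
```

```text
the job is handed in; nothing more can be done
None
```

Both loose bars are in the magazine, one in each lane, and the job was handed in at about 23 s of robot time.

- **Near lane:** First touch came at TCP z ≈ 0.121. The push peaked at about 8 N, then fell to 0.7 N at z ≈ 0.107 as the catches snapped. I went about 3 mm deeper, with no hard stop felt. After that, a small upward pull did not raise the bar.
- **Far lane:** First touch came about 10 mm lower, at z ≈ 0.111. The push peaked at about 9 N and dropped to about 1 N at z ≈ 0.0945. I went about 1.5 mm deeper, again without reaching the stop, and the bar held against an upward pull of about 2 N.

**Last checks:**
- In both camera views the bars lie level under their catches. The catch tips are where they were at the start, and the magazine area matches the first pictures apart from small differences at the bar edges.
- Tweezers, nippers and glue bottle were unmoved and the flux tin looked unmoved; the arm was clear of everything.

**Disagreements:**
- The two cameras disagreed by about 3 mm, so I aligned each held bar to its lane within the top view.
- My camera estimate of lane height came out several mm low, so depth was judged by force.
- The near lane snapped about 12 mm after the first firm push, slightly short of the stated 13 to 15 mm. The far lane took about 14.5 mm.

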